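Load the drying carrier with trays hollow side up and latch its gate

ROBOT

A 6-joint arm with a two-finger parallel gripper is mounted at the origin on the work surface. World frame = base frame: x ahead of the robot, y to its left, z up, the work surface at z = 0. Lengths are in m, angles in rad, forces in N, time in s.
With the tool pointing down it reaches from about 0.375 to 0.9 m from the base axis. Payload 3.1 kg.
Tool frame: the origin (TCP) lies on the centre line of the jaws, within the pads' length; the fingertips stand robot.tip_reach ahead of it and the grasp point (between the pads) lies 8 mm behind it (robot.tip_reach is the distance from the TCP to the fingertips, in m); z points along the fingers, y is the line along which they close (so a half turn about z gives the same grasp; the last joint's range is limited). The gripper opens to 87 mm and grips with 3 to 60 N. Pads are 19 mm wide; open, the fingers measure 117 mm over their backs; the gripper's body (75 mm by 190 mm) begins 51 mm behind the grasp point.
Start: joints at [1.135, 0.527, 1.433, -0, 1.181, -0.178], TCP at [0.159, 0.604, 0.234] pointing down, gripper open.
Joint ranges: [-3.08, 3.08], [-0.75, 2.2], [0.22, 2.44], [-1.43, 4.57], [0, 2.65], [-2.85, 2.85]. Speed limits (rad/s): [2.79, 2.79, 3.14, 3.14, 3.14, 3.14].

INTERFACE

Orientations are given as a unit quaternion [x, y, z, w].
In Python, from rig import robot gives the robot as it stands.
- The arm moves only by the tool jog_arm, never from a script. Its argument "motion" is one flat list of numbers, 7 for each row, row after row: the shift along the tool's x, y, z scaled (see below), then the turn, a rotation vector about the tool's x, y, z scaled (see below), then the gripper's target within -1 to 1 (shut at 1, half-way at 0, fully open at -1). In form: [x, y, z, rx, ry, rz, hand, x, y, z, rx, ry, rz, hand, ...]. A call has 1 to 12 rows; each row shifts and turns the commanded pose from where the row before left it, along the tool's axes as they then stand; what a row does not reach is not made up. The controller multiplies each number of a shift by 4 cm and each number of a turn by 4 degrees. A row lasts 1/8 s, in which the tool goes at most 62.5 mm and 10.7 degrees, less where a joint would pass 70% of its speed; a pose out of reach is approached as far as the arm can. A call with a number of a shift or a turn outside -1 to 1 is refused whole. A call with a gripper value outside its range is refused whole. The fingers move at their own pace and stop on an object; "grip_force" is the grip in N (left out, the last holds). Time passes only in rows, so rows that do not move let the fingers close. It gives the time, the measured TCP pose, the force, the opening and the grip force at its end, in the units of the state.
- robot.get_obs(): the state, without advancing time (a new reading comes with each control period).
- robot.camera(name): name is "side" or "top" or "wrist"; returns the picture (384x512x3 uint8, blue, green, red); there is no depth.
- robot.calibration(name): a dict with "fx", "fy", "cx", "cy" (pixels), "dist_coeffs" ([k1, k2, p1, p2, k3] as OpenCV has them; the pictures are not rectified), "R" (3x3) and "t" (3): a world point X has camera coordinates R X + t; the wrist camera has in their place "T_tool_cam" (4x4, takes a point from camera to tool coordinates, whose origin is the TCP and whose axes are the flange's). Camera axes: x right, y down, z forward; pixel columns grow to the right and rows downward; lengths in m; the calibration is good to about 2 mm. A picture is of the moment at which its call begins: read the wrist's pose just before it. calibration takes no time and is no camera call.
- robot.hand_in(): hands the job in; it is judged then, once.
The state is a dict: "time": time; "q": joint angles; "joint_velocities": joint speeds; "joint_torque": joint torques, N m; "position": TCP position; "tool_rot": TCP orientation; "ft_force": force on the tool from outside, world axes, zero at the start; "moment": the same for the moment, N m; "grip_width": finger opening in m; "grip_force": force on a finger pad.
Only numpy, scipy, OpenCV 4.12 (cv2) and the standard library are available. Lean on these libraries where they do the work, as an engineer would, in place of code of your own. Each camera call takes 0.05 s, during which the arm holds its last target. There are 200 camera calls.

TASK

The wooden trinket trays lying on the bench are dry on their plain undersides and go to the spray room next. Load every one of them into the plywood carrier, lying flat on its floor with the hollow side up (turn over those that lie hollow side down), swing the carrier's end gate shut, lifting the latch bar over its keeper, and let the bar drop into the notch. Leave the glue bottle, the sanding block and the block plane where they are.

Things in the scene. Friction and masses are not known exactly. Their poses are not given: they have to be found in the camera images.
- tray1: A hardwood tray, a block 105 x 60 x 28 high (about 0.1 kg), one broad face with a hollow 87 x 42, 18 deep (walls 9), the other face plain. Origin: centre of the plain face; x along the length, y along the width, +z out of the hollow side: z up = hollow side up, z down = hollow side down (origin then 28 above the bench). None if absent.
- tray2: Another such hardwood tray, a block 105 x 60 x 28 high (about 0.1 kg), one broad face with a hollow 87 x 42, 18 deep (walls 9), the other face plain. Origin: centre of the plain face; x along the length, y along the width, +z out of the hollow side: z up = hollow side up, z down = hollow side down (origin then 28 above the bench). None if absent.
- tray3: Another such hardwood tray, a block 105 x 60 x 28 high (about 0.1 kg), one broad face with a hollow 87 x 42, 18 deep (walls 9), the other face plain. Origin: centre of the plain face; x along the length, y along the width, +z out of the hollow side: z up = hollow side up, z down = hollow side down (origin then 28 above the bench). None if absent.
- tray4: Another such hardwood tray, a block 105 x 60 x 28 high (about 0.1 kg), one broad face with a hollow 87 x 42, 18 deep (walls 9), the other face plain. Origin: centre of the plain face; x along the length, y along the width, +z out of the hollow side: z up = hollow side up, z down = hollow side down (origin then 28 above the bench). None if absent.
- carrier: Fixed open plywood carrier. Origin: centre of its underside on the bench, z up. Inside 160 (its x) x 340 (its y), floor top 12 above the bench; walls 12 thick, tops 50 above the bench: long walls at x = +-86, end wall at y = +176. The fourth side, y = -181, has the hinged end gate between two posts 26 x 26, 73 high, at x = +-94.
- carrier_floor (a point): Centre of the carrier's inner floor, 12 above the bench; axes as the carrier's.
- gate_hinge (a point): Point on the gate's upright hinge line by the post at the carrier's -x; carrier coordinates (-78.5, -181, 74). Axes turn with the gate: +x runs along it to its free end.
- gate (a joint): End gate, a board 154 long, 15 thick, from 16 to 74 above the bench, on an upright hinge. 0 = shut (along the carrier's x), growing to 1.5 rad as it swings outwards, to the carrier's -y (clockwise seen from above). Light hinge friction (0.06 N m) keeps it where it is left.
- bar (a joint): Gravity latch bar, wooden, 18 thick, 22 high, 190 long, pinned on top of the gate 20 from the hinge line and reaching 42 past the gate's free end. 0 = down along the gate's top edge (76 to 98 above the bench), growing to 1.0 rad as its free end is raised. It falls by its own weight (0.11 kg) when let go.
- bar_pivot (a point): Pin of the latch bar, 87 above the bench, 20 along the gate from the hinge line. It turns with the bar.
- bar_grip (a point): Middle of the latch bar's section, 105 from its pin towards the free end: a good place to pinch the bar across its 18 thickness from above. Axes turn with gate and bar: x along the bar to its free end, y across its thickness, level.
- keeper (a point): Bottom of the notch of the steel keeper on the post at carrier (94, -181), 76 above the bench; axes as the carrier's. Notch 24 wide. Outer tooth (carrier -y side) up to 95 above the bench, inner tooth up to 119, each 5 thick, 26 long. With the bar down the outer tooth stops the gate from shutting; raised about 0.2 rad the bar passes over it.
- glue: Bystander: white glue bottle, 52 across, 150 tall, standing; origin under its centre.
- sander: Bystander: cork sanding block, 105 x 60 x 41 high; origin under its centre.
- plane: Bystander: steel block plane lying on its sole, 160 x 50, 67 high; origin under its middle.
Not all that is in view belongs to the job. Leave any turquoise or white look-alike of the tray4 alone.

How it is judged:
At the end, for the whole second after the job is handed in: Every tray present lies flat on the carrier's floor (centre inside it, underside within 6 mm of the floor, tilt under 0.12 rad) with its hollow up and at rest; the gate is shut (under 0.06 rad) and the latch bar is down in the keeper's notch (under 0.05 rad) (x of tray1 in the frame of carrier_floor between -0.075 and 0.075 m and y of tray1 in the frame of carrier_floor between -0.165 and 0.165 m and z of tray1 in the frame of carrier_floor between -0.006 and 0.006 m and angle between each of tray1, tray2, tray3, tray4's own z axis and vertical below 0.12 rad and linear speed of each of tray1, tray2, tray3, tray4 below 0.02 m/s and x of tray2 in the frame of carrier_floor between -0.075 and 0.075 m and y of tray2 in the frame of carrier_floor between -0.165 and 0.165 m and z of tray2 in the frame of carrier_floor between -0.006 and 0.006 m and x of tray3 in the frame of carrier_floor between -0.075 and 0.075 m and y of tray3 in the frame of carrier_floor between -0.165 and 0.165 m and z of tray3 in the frame of carrier_floor between -0.006 and 0.006 m and x of tray4 in the frame of carrier_floor between -0.075 and 0.075 m and y of tray4 in the frame of carrier_floor between -0.165 and 0.165 m and z of tray4 in the frame of carrier_floor between -0.006 and 0.006 m and value of joint gate below 0.06 rad and value of joint bar below 0.05 rad and velocity of joint gate below 0.05 rad/s); the robot touches nothing.
It fails at once if the glue bottle is shoved aside or knocked over (distance of glue from where it was at the start of the episode above 0.03 m or angle between glue's own z axis and vertical above 0.5 rad).
It fails at once if the sanding block is shoved aside or knocked over (distance of sander from where it was at the start of the episode above 0.03 m or angle between sander's own z axis and vertical above 0.5 rad).
It fails at once if the block plane is shoved aside (distance of plane from where it was at the start of the episode above 0.03 m).
Of tray1, tray2 only 1 to 2 are there at a start; the rules pass over those that are not, and their reading is None.
Of tray3, tray4 only 1 to 1 are there at a start; the rules pass over those that are not, and their reading is None.
At some moment in a run one of tray1, tray2, tray3, tray4 may be knocked a few centimetres aside while the robot is not near it.
Once in a run the grip may slacken for a moment while it holds something.
It also fails if it takes over 210 s, if anything falls off the work surface, if the arm or the gripper's body presses on something with over 40 N, if the wrist force passes 120 N, or if a joint passes its speed limit or range.

## Working session

There is one attempt and no reset: what is moved stays moved. The work goes in short steps, Python scripts to look and compute and a tool call to move; the robot and the scene stay as the last step left them, time stands still between calls to the robot, and variables do not carry over. Pictures are saved under pics/ and viewed, at most 14 in all, crops included, and the job is handed in when it is done.

Besides the shell and the picture viewer there is one more tool, called after ">>>" as a command line: name --argument value ..., lists and objects as JSON in quotes. jog_arm: Moves the arm, as the interface text tells. Shifts and turns lie within -1 to 1; 1 stands for 4 cm of shift or 4 degrees of turn. Its arguments: {"type":"object","properties":{"motion":{"type":"array","items":{"type":"number"}},"grip_force":{"type":"number"}},"required":["motion"]}

```bash
ls; mkdir -p pics; python3 - <<'E'
from rig import robot
import cv2,numpy as np
o=robot.get_obs()
print({k:np.round(v,3) for k,v in o.items()}, robot.tip_reach)
for n in("top","side","wrist"):
    im=robot.camera(n); cv2.imwrite(f"pics/{n}0.png",im)
    c=robot.calibration(n); print(n,{k:np.round(v,4).tolist() for k,v in c.items()})
a=cv2.imread("pics/top0.png");cv2.imwrite("pics/top0b.png",cv2.resize(a,(800,600),interpolation=cv2.INTER_CUBIC))
a=cv2.imread("pics/side0.png");cv2.imwrite("pics/side0b.png",cv2.resize(a,(800,600),interpolation=cv2.INTER_CUBIC))
E
```

```text
pics
{'time': np.float64(0.0), 'q': array([ 1.135,  0.528,  1.434, -0.   ,  1.181, -0.179]), 'joint_velocities': array([-0.001, -0.001, -0.   , -0.001, -0.   ,  0.   ]), 'joint_torque': array([  0.   , -44.004, -17.659,   0.063,   0.058,  -0.   ]), 'position': array([0.159, 0.604, 0.233]), 'tool_rot': array([ 0.129,  0.992, -0.001, -0.   ]), 'ft_force': array([ 0.633,  0.246, -0.389]), 'moment': array([ 0.01 , -0.032,  0.02 ]), 'grip_force': np.float64(0.0), 'grip_width': np.float64(0.087)} 0.011
top {'fx': 491.8943, 'fy': 491.8943, 'cx': 254.8067, 'cy': 184.3512, 'dist_coeffs': [-0.0912, 0.0, 0.0, 0.0, 0.0], 'R': [[0.0057, -0.9999, -0.0083], [-0.9969, -0.005, -0.0784], [0.0784, 0.0087, -0.9969]], 't': [-0.144, 0.5808, 1.5833]}
side {'fx': 372.465, 'fy': 372.465, 'cx': 253.6857, 'cy': 192.1302, 'dist_coeffs': [0.0053, 0.0, 0.0, 0.0, 0.0], 'R': [[0.7787, -0.6273, -0.0023], [-0.4318, -0.5333, -0.7274], [0.4551, 0.5675, -0.6862]], 't': [-0.5675, 0.2247, 1.09]}
wrist {'fx': 273.3646, 'fy': 273.3646, 'cx': 257.0121, 'cy': 188.5677, 'dist_coeffs': [0.0001, 0.0, 0.0, 0.0, 0.0], 'T_tool_cam': [[-0.0009, -0.9662, -0.2576, 0.0704], [1.0, -0.001, 0.0003, 0.0009], [-0.0005, -0.2576, 0.9662, -0.1506], [0.0, 0.0, 0.0, 1.0]]}
```

View pics/top0b.png

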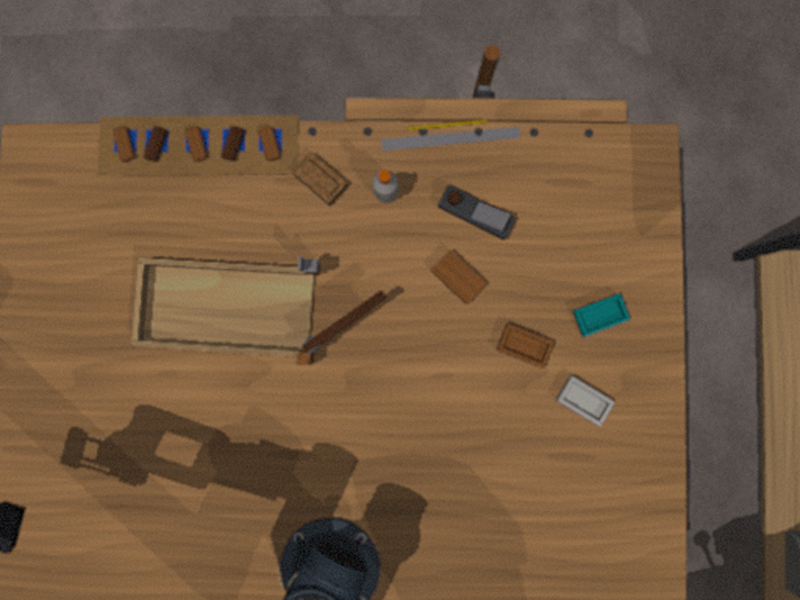

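View pics/side0b.png

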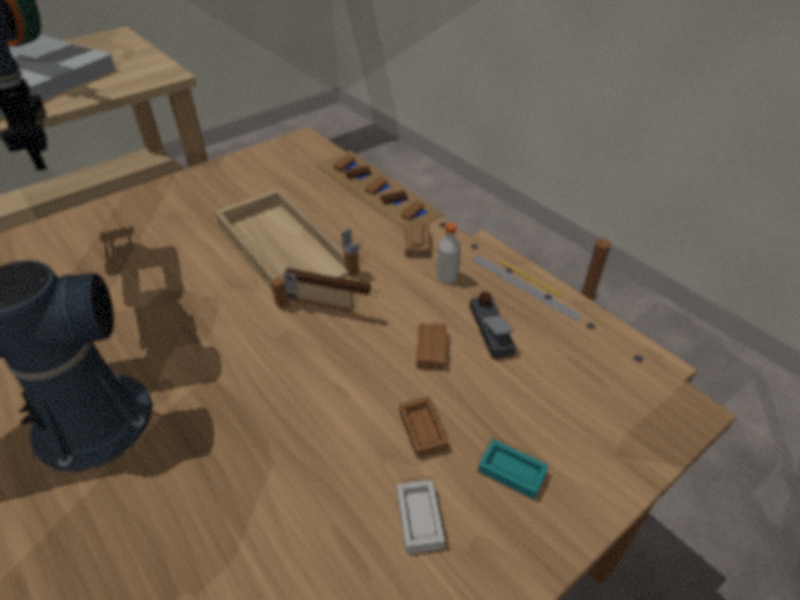

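```bash
cat > h.py <<'E'
import cv2,numpy as np
from rig import robot
from scipy.spatial.transform import Rotation as Ro
def pix2w(name,px,z,pose=None):
    "pixels (N,2) in 512x384 -> world xy at height z"
    c=robot.calibration(name);K=np.array([[c['fx'],0,c['cx']],[0,c['fy'],c['cy']],[0,0,1.]])
    n=cv2.undistortPoints(np.array(px,float).reshape(-1,1,2),K,np.array(c['dist_coeffs'])).reshape(-1,2)
    d=np.c_[n,np.ones(len(n))]
    if name=='wrist':
        o=pose or robot.get_obs();T=np.eye(4);T[:3,:3]=Ro.from_quat(o['tool_rot']).as_matrix();T[:3,3]=o['position']
        M=T@np.array(c['T_tool_cam']);R=M[:3,:3];C=M[:3,3]
    else:
        R=np.array(c['R']).T;C=-R@np.array(c['t'])
    w=d@R.T;s=(z-C[2])/w[:,2]
    return C+w*s[:,None]
def w2pix(name,X):
    c=robot.calibration(name);K=np.array([[c['fx'],0,c['cx']],[0,c['fy'],c['cy']],[0,0,1.]])
    return cv2.projectPoints(np.array(X,float).reshape(-1,1,3),cv2.Rodrigues(np.array(c['R']))[0],np.array(c['t']),K,np.array(c['dist_coeffs']))[0].reshape(-1,2)
E
python3 - <<'E'
import cv2,numpy as np
t=cv2.imread("pics/top0.png");s=cv2.imread("pics/side0.png")
A=t[90:290,180:400]  # 220x200
a=cv2.resize(t[80:280,180:410],None,fx=3.4,fy=3)[:, :]
# mosaic of crops
def c(im,x,y,w,h,W=400,H=300):return cv2.resize(im[y:y+h,x:x+w],(W,H),interpolation=cv2.INTER_CUBIC)
m=np.vstack([np.hstack([c(t,180,90,60,45),c(t,265,150,60,45)]),np.hstack([c(t,310,195,60,45),c(t,185,155,80,60)])])
cv2.imwrite("pics/mos1.png",m)
m=np.vstack([np.hstack([c(s,240,130,60,45),c(s,250,195,60,45)]),np.hstack([c(s,245,250,60,45),c(s,165,140,80,60)])])
cv2.imwrite("pics/mos2.png",m)
E
```

```text
(no output)
```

View pics/mos1.png

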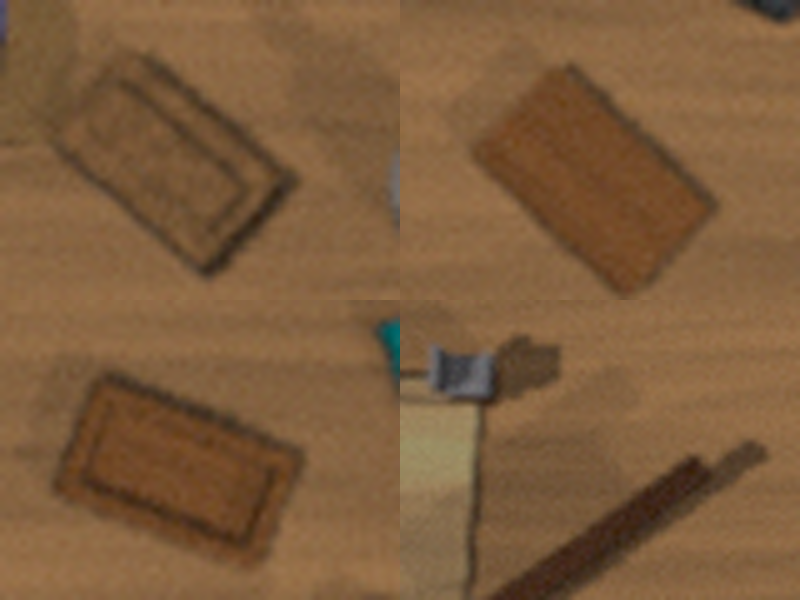

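View pics/mos2.png

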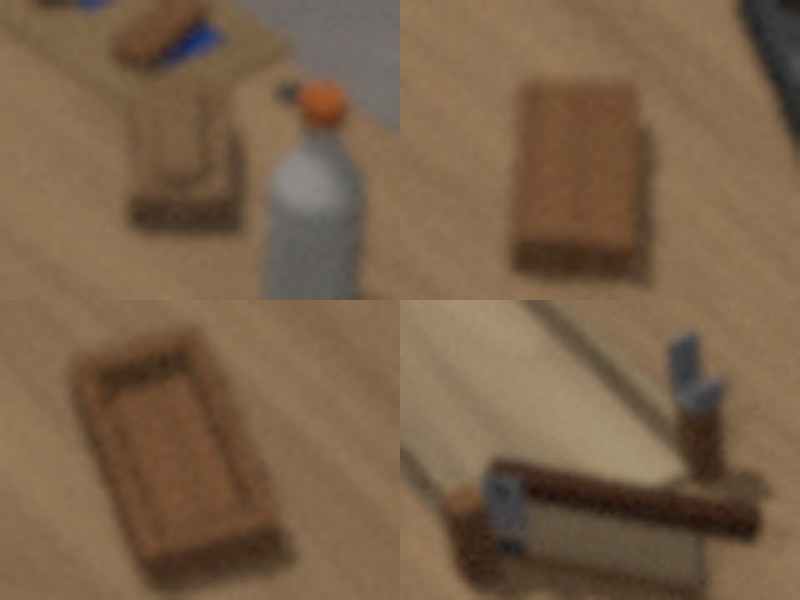

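```bash
python3 - <<'E'
from h import *
from scipy.optimize import least_squares
f=lambda p:np.array(p)*0.64
T1=pix2w('top',[[325.5,206.2],[355.5,217.8],[349.3,235.2],[317.8,223.2]],.028)
T3=pix2w('top',[[290.5,159.75],[312.7,181],[299.2,195],[275.5,171.75]],.028)
for n,T in(('up',T1),('down',T3)):
    e=[np.linalg.norm(T[i]-T[(i+1)%4])*1e3 for i in range(4)]
    d=(T[1]-T[0]+T[2]-T[3]); print(n,T.mean(0).round(4),np.round(e),'yaw',np.degrees(np.arctan2(d[1],d[0])).round(1))
for n,p,z in(('glue',[386,188],.1),('plane',[478,212],.05),('sander',[321,178],.041),('turq',[602,314],.028),('white',[586,400],.028)):
    print(n,pix2w('top',[f(p)],z).round(3))
# carrier fit
L=np.array([[92,182,50],[-92,182,50],[-94,-181,73],[94,-181,85]])/1e3
P=f([[138,259],[134,346],[305,357],[309,266]])
def X(v,L): c,s=np.cos(v[2]),np.sin(v[2]); return np.c_[v[0]+c*L[:,0]-s*L[:,1],v[1]+s*L[:,0]+c*L[:,1],L[:,2]]
r=least_squares(lambda v:(w2pix('top',X(v,L))-P).ravel(),[.6,.3,0]);v=r.x
print('carrier',v.round(4),r.fun.round(2))
# overlays
t=cv2.imread('pics/top0.png');crop=(70,150,200,150);S=4
im=cv2.resize(t[150:300,70:270],None,fx=S,fy=S,interpolation=cv2.INTER_CUBIC)
def draw(pts,col,im=im):
    q=(((w2pix('top',X(v,np.array(pts)/1e3))-[70,150])+.5)*S).astype(int);cv2.polylines(im,[q.reshape(-1,1,2)],True,col,1)
draw([[92,182,50],[-92,182,50],[-92,-168,50],[92,-168,50]],(0,255,0))
draw([[80,170,12],[-80,170,12],[-80,-170,12],[80,-170,12]],(255,255,0))
for s in(1,-1):draw([[s*81,-168,73],[s*107,-168,73],[s*107,-194,73],[s*81,-194,73]],(0,0,255))
for g in(.85,.95,1.05):
    dx,dy=np.cos(g),-np.sin(g)
    draw([[-78.5+dx*a,-181+dy*a,98] for a in(10,196)],(255,0,255))
cv2.imwrite('pics/ov1.png',im)
E
```

```text
up [ 0.4647 -0.408   0.028 ] [104.  60. 109.  61.] yaw -110.8
down [ 0.6063 -0.27    0.028 ] [100.  64. 108.  63.] yaw -134.1
glue [[ 0.777 -0.116  0.1  ]]
plane [[ 0.738 -0.306  0.05 ]]
sander [[0.811 0.022 0.041]]
turq [[ 0.529 -0.566  0.028]]
white [[ 0.351 -0.531  0.028]]
carrier [ 0.5378  0.2223 -0.0454] [ 0.67 -0.15 -1.01  0.65 -0.09  0.51  0.42 -1.  ]
```

View pics/ov1.png

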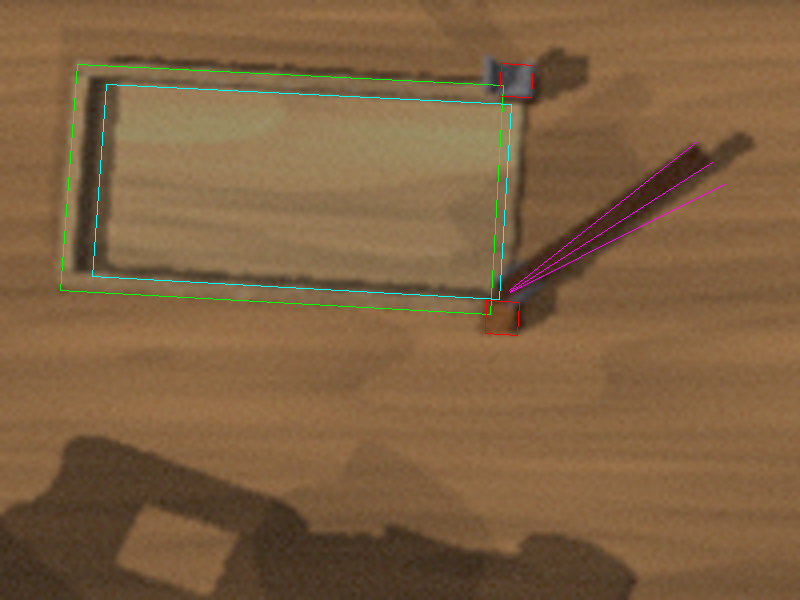

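>>> jog_arm --motion '[0,0,0,0,0,1,-1,0,0,0,0,0,1,-1,0,0,0,0,0,1,-1,0,0,0,0,0,1,-1,0,0,0,0,0,1,-1,0,0,0,0,0,1,-1,0,0,0,0,0,1,-1,0,0,0,0,0,1,-1,0,0,0,0,0,1,-1,0,0,0,0,0,1,-1,0,0,0,0,0,1,-1,0,0,0,0,0,1,-1]'

```text
time: 1.65
position: [0.1592, 0.6041, 0.2331]
tool_rot: [0.522, 0.853, -0.0, 0.0]
ft_force: [-0.4, 0.5, 1.4]
grip_width: 0.0869
grip_force: 0.0
```

>>> jog_arm --motion '[0,0,0,0,0,1,-1,0,0,0,0,0,1,-1,0,0,0,0,0,1,-1,0,0,0,0,0,1,-1,0,0,0,0,0,1,-1,0,0,0,0,0,1,-1,0,0,0,0,0,1,-1,0,0,0,0,0,1,-1,0,0,0,0,0,1,-1,0,0,0,0,0,1,-1,0,0,0,0,0,1,-1,0,0,0,0,0,1,-1]'

```text
time: 3.15
position: [0.1592, 0.604, 0.2331]
tool_rot: [0.824, 0.567, -0.0, 0.0]
ft_force: [0.2, 0.6, 0.3]
grip_width: 0.0869
grip_force: 0.0
```

>>> jog_arm --motion '[-0.66,0.92,0,0,0,0,-1,-0.66,0.92,0,0,0,0,-1,-0.66,0.92,0,0,0,0,-1,-0.66,0.92,0,0,0,0,-1,-0.66,0.92,0,0,0,0,-1,-0.66,0.92,0,0,0,0,-1,-0.66,0.92,0,0,0,0,-1,-0.66,0.92,0,0,0,0,-1,-0.66,0.92,0,0,0,0,-1,-0.66,0.92,0,0,0,0,-1,-0.66,0.92,0,0,0,0,-1,-0.66,0.92,0,0,0,0,-1]'

```text
time: 4.65
position: [0.4604, 0.1502, 0.2335]
tool_rot: [0.823, 0.568, -0.0, -0.0]
ft_force: [0.7, 0.9, 0.8]
grip_width: 0.0873
grip_force: 0.0
```

>>> jog_arm --motion '[-0.93,0.36,0,0,0,0,-1,-0.93,0.36,0,0,0,0,-1,-0.93,0.36,0,0,0,0,-1,-0.93,0.36,0,0,0,0,-1,-0.93,0.36,0,0,0,0,-1,-0.93,0.36,0,0,0,0,-1,-0.93,0.36,0,0,0,0,-1,-0.93,0.36,0,0,0,0,-1,-0.93,0.36,0,0,0,0,-1,-0.93,0.36,0,0,0,0,-1,-0.93,0.36,0,0,0,0,-1,-0.93,0.36,0,0,0,0,-1]'

```text
time: 6.15
position: [0.4629, -0.3283, 0.2333]
tool_rot: [0.823, 0.568, 0.0, -0.0]
ft_force: [-0.0, -0.4, 0.6]
grip_width: 0.0868
grip_force: 0.0
```

>>> jog_arm --motion '[-0.93,0.37,0,0,0,0,-1,-0.93,0.37,0,0,0,0,-1,0,0,0,0,0,0,-1]'

```text
time: 6.52
position: [0.4642, -0.4103, 0.2331]
tool_rot: [0.824, 0.567, -0.0, 0.001]
ft_force: [0.2, 0.1, -0.1]
grip_width: 0.0871
grip_force: 0.0
```

```bash
cat >> h.py <<'E'
def grab(name,fn,crop=None,scale=1.5):
    o=robot.get_obs();im=robot.camera(name);cv2.imwrite(f'pics/{fn}_raw.png',im)
    x,y,w,h=crop or (0,0,512,384)
    cv2.imwrite(f'pics/{fn}.png',cv2.resize(im[y:y+h,x:x+w],None,fx=scale,fy=scale,interpolation=cv2.INTER_CUBIC))
    np.savez(f'pics/{fn}.npz',position=o['position'],tool_rot=o['tool_rot']);return o
def rect(name,px,z,fn=None):
    pose=dict(np.load(f'pics/{fn}.npz')) if fn else None
    T=pix2w(name,px,z,pose);e=[np.linalg.norm(T[i]-T[(i+1)%4])*1e3 for i in range(4)]
    d=(T[1]-T[0]+T[2]-T[3]);print('ctr',T.mean(0).round(4),'edges',np.round(e,1),'yaw edge01',np.degrees(np.arctan2(d[1],d[0])).round(1))
    return T.mean(0)
def rel(p,o=None):
    o=o or robot.get_obs();d=Ro.from_quat(o['tool_rot']).inv().apply(np.array(p)-o['position'])/.04
    y=Ro.from_quat(o['tool_rot']).as_matrix();print('tool units',d.round(2),'x ang',np.degrees(np.arctan2(y[1,0],y[0,0])).round(1),'pos',o['position'].round(4),'q',o['q'].round(2));return d
E
python3 -c "
from h import *
o=grab('wrist','w1');print(o['position'],o['q'].round(2))"
```

```text
[ 0.46418306 -0.41032096  0.23309821] [-0.9   0.52  1.45 -0.    1.17 -0.54]
```

View pics/w1.png

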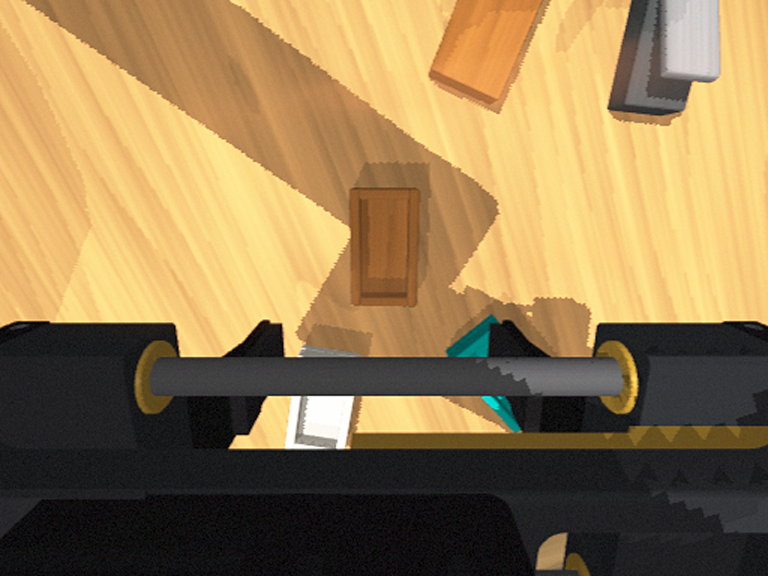

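```bash
python3 -c "
from h import *
c=rect('wrist',np.array([[351,305],[349,188],[419,188],[417,305]])/1.5,.028,'w1')
rel([c[0],c[1],.022])"
```

```text
ctr [ 0.4655 -0.403   0.028 ] edges [103.9  59.2 103.9  60.1] yaw edge01 68.9
tool units [ 0.13 -0.    5.27] x ang 69.1 pos [ 0.4639 -0.4081  0.2329] q [-0.9   0.52  1.45  0.    1.17 -0.54]
```

>>> jog_arm --motion '[0.13,0,0.9,0,0,0,-1,0,0,1,0,0,0,-1,0,0,1,0,0,0,-1,0,0,1,0,0,0,-1,0,0,1,0,0,0,-1,0,0,0.55,0,0,0,-1,0,0,0,0,0,0,1,0,0,0,0,0,0,1,0,0,0,0,0,0,1,0,0,0,0,0,0,1,0,0,0,0,0,0,1,0,0,0,0,0,0,1]' --grip_force 30

```text
time: 8.07
position: [0.4666, -0.4025, 0.0167]
tool_rot: [0.823, 0.568, 0.0, 0.001]
ft_force: [-0.6, 1.7, 6.0]
grip_width: 0.0598
grip_force: 30.0
```

>>> jog_arm --motion '[0,0,-0.5,0,0,0,1,0,0,-1,0,0,0,1,0,0,-1,0,0,0,1,0,0,-1,0,0,0,1,0,0,-1,0,0,0,1,0,0,-0.5,0,0,0,1,0,0,0,0,0,0,1]'

```text
time: 8.95
position: [0.4669, -0.4032, 0.2184]
tool_rot: [0.823, 0.568, 0.0, 0.003]
ft_force: [0.2, 0.4, -0.7]
grip_width: 0.0597
grip_force: 30.0
```

```bash
python3 - <<'E'
from h import *
v=np.array([.5378,.2223,-.0454]);c,s=np.cos(v[2]),np.sin(v[2])
for p in((0,90),(0,-40)):
    x,y=np.array(p)/1e3; print(p,[round(v[0]+c*x-s*y,4),round(v[1]+s*x+c*y,4)])
rel([.47,-.408,.215])
E
```

```text
(0, 90) [np.float64(0.5419), np.float64(0.3122)]
(0, -40) [np.float64(0.536), np.float64(0.1823)]
tool units [-0.08  0.11  0.09] x ang 69.2 pos [ 0.4669 -0.4032  0.2184] q [-0.89  0.53  1.47 -0.    1.13 -0.53]
```

>>> jog_arm --motion '[0.96,-0.26,0,0,0,0,1,0.96,-0.26,0,0,0,0,1,0.96,-0.26,0,0,0,0,1,0.96,-0.26,0,0,0,0,1,0.96,-0.26,0,0,0,0,1,0.96,-0.26,0,0,0,0,1,0.96,-0.26,0,0,0,0,1,0.96,-0.26,0,0,0,0,1,0.96,-0.26,0,0,0,0,1,0.96,-0.26,0,0,0,0,1,0.96,-0.26,0,0,0,0,1,0.96,-0.26,0,0,0,0,1]'

```text
time: 10.45
position: [0.512, 0.074, 0.2145]
tool_rot: [0.823, 0.568, -0.001, -0.001]
ft_force: [0.1, 0.6, -0.3]
grip_width: 0.06
grip_force: 30.0
```

>>> jog_arm --motion '[0.97,-0.25,0,0,0,0,1,0.97,-0.25,0,0,0,0,1,0.97,-0.25,0,0,0,0,1,0.97,-0.25,0,0,0,0,1,0.97,-0.25,0,0,0,0,1,0.97,-0.25,0,0,0,0,1,0,0,0,0,0,-0.91,1,0,0,0,0,0,-0.91,1,0,0,0,0,0,-0.91,1,0,0,0,0,0,-0.91,1,0,0,0,0,0,-0.91,1]'

```text
time: 11.82
position: [0.5384, 0.3112, 0.214]
tool_rot: [0.722, 0.692, -0.002, -0.001]
ft_force: [-0.7, 0.0, -1.0]
grip_width: 0.0601
grip_force: 30.0
```

```bash
python3 -c "
from h import *
o=grab('top','t2',(60,130,240,170),3.3);print(o['grip_width'],o['time'])
rel([.542,.312,.03])"
```

```text
0.06005075771829773 11.825
tool units [0.03 0.1  4.6 ] x ang 87.6 pos [0.5384 0.3112 0.214 ] q [ 0.34  0.55  1.46 -0.    1.14  0.39]
```

View pics/t2.png

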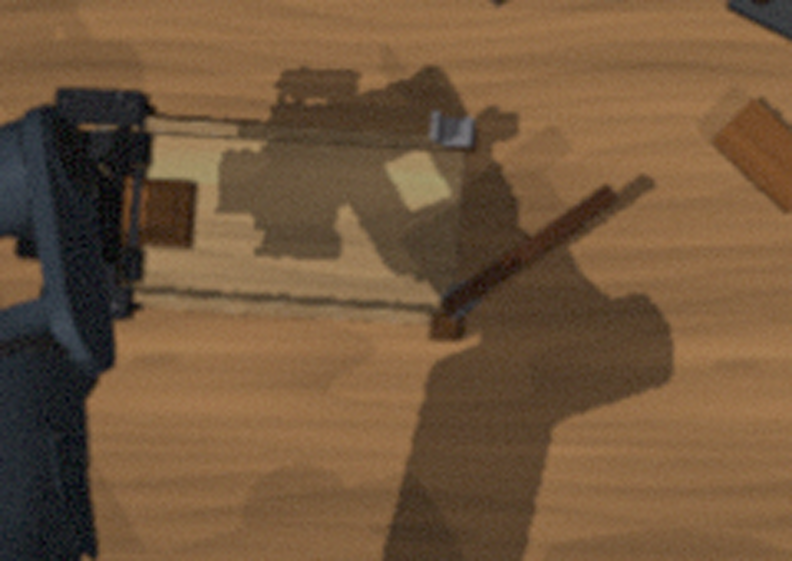

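>>> jog_arm --motion '[0,0.1,0.8,0,0,0,1,0,0,1,0,0,0,1,0,0,1,0,0,0,1,0,0,1,0,0,0,1,0,0,0.5,0,0,0,1,0,0,0.28,0,0,0,1,0,0,0,0,0,0,1]'

```text
time: 12.75
position: [0.5435, 0.3115, 0.0322]
tool_rot: [0.723, 0.691, -0.0, -0.0]
ft_force: [0.0, -0.5, -1.1]
grip_width: 0.0597
grip_force: 30.0
```

>>> jog_arm --motion '[0,0,0.06,0,0,0,1,0,0,0,0,0,0,-1,0,0,0,0,0,0,-1,0,0,0,0,0,0,-1,0,0,0,0,0,0,-1,0,0,-0.5,0,0,0,-1,0,0,-1,0,0,0,-1,0,0,-1,0,0,0,-1,0,0,-1,0,0,0,-1,0,0,-1,0,0,0,-1,0,0,-0.6,0,0,0,-1,0,0,0,0,0,0,-1]'

```text
time: 14.25
position: [0.5448, 0.3121, 0.2376]
tool_rot: [0.723, 0.691, 0.003, 0.001]
ft_force: [-0.3, -0.4, -0.2]
grip_width: 0.0874
grip_force: 0.0
```

```bash
python3 -c "
from h import *
o=grab('wrist','w2');print(o['grip_width'],o['time'],o['position'],o['q'].round(2))"
```

```text
0.08742845861958098 14.25 [0.54480453 0.31210771 0.23763766] [0.34 0.52 1.43 0.   1.18 0.39]
```

View pics/w2.png

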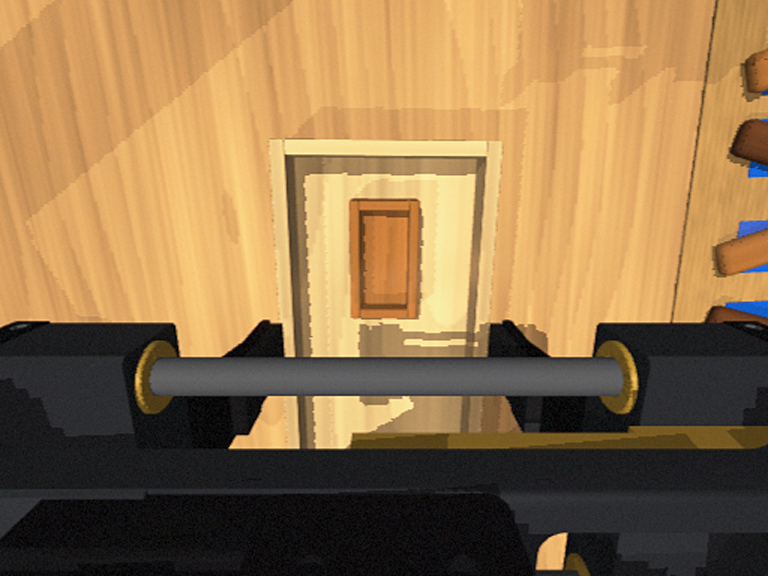

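```bash
python3 - <<'E'
from h import *
T=pix2w('wrist',np.array([[271,140],[501,141]])/1.5,.05,dict(np.load('pics/w2.npz')));print(T.round(4),np.linalg.norm(T[0]-T[1]))
d=T[1]-T[0];print('carrier yaw',np.arctan2(d[1],d[0]).round(4))
# fit L1,L2,h-Lt, offset from data
D=[([1.135,.527,1.433,0,1.181,-.178],[.159,.604,.234])]
Q=np.array([[1.135,.5275,1.4335],[-.9,.52,1.45],[.34,.55,1.46],[.34,.52,1.43],[-.89,.53,1.47]]);P=np.array([[.159,.604,.2335],[.4642,-.4103,.233],[.5384,.3112,.214],[.5448,.3121,.2376],[.4669,-.4032,.2184]])
rp=np.hypot(P[:,0],P[:,1]);print('lateral',(rp*np.sin(np.arctan2(P[:,1],P[:,0])-Q[:,0])).round(3),rp.round(3))
from itertools import product
u=np.array([np.cos(np.radians(46)),np.sin(np.radians(46))])
for th,roll in product((40,10),(0,1)):
    z=np.r_[u*np.cos(np.radians(th)),-np.sin(np.radians(th))];y=np.r_[u[1],-u[0],0]*(1-2*roll);R=np.c_[np.cross(y,z),y,z]
    for phi in(115,135,150):
        for q1 in (-45,-60):
            B=Ro.from_euler('ZY',[q1,phi],degrees=True).as_matrix().T@R@Ro.from_euler('z',-90,degrees=True).as_matrix()
            e=Ro.from_matrix(B).as_euler('ZYZ',degrees=True);print(th,'cam top' if not roll else 'cam below',phi,q1,'q4,q5,q6',e.round())
E
```

```text
[[0.4612 0.4131 0.05  ]
 [0.6409 0.4043 0.05  ]] 0.17986302557521341
carrier yaw -0.0493
lateral [0.111 0.109 0.114 0.113 0.109] [0.625 0.62  0.622 0.628 0.617]
40 cam top 115 -45 q4,q5,q6 [ 52.  75. -20.]
40 cam top 115 -60 q4,q5,q6 [ 48.  85. -29.]
40 cam top 135 -45 q4,q5,q6 [ 59.  64. -38.]
40 cam top 135 -60 q4,q5,q6 [ 51.  72. -44.]
40 cam top 150 -45 q4,q5,q6 [ 67.  57. -53.]
40 cam top 150 -60 q4,q5,q6 [ 56.  63. -57.]
40 cam below 115 -45 q4,q5,q6 [ 52.  75. 160.]
40 cam below 115 -60 q4,q5,q6 [ 48.  85. 151.]
40 cam below 135 -45 q4,q5,q6 [ 59.  64. 142.]
40 cam below 135 -60 q4,q5,q6 [ 51.  72. 136.]
40 cam below 150 -45 q4,q5,q6 [ 67.  57. 127.]
40 cam below 150 -60 q4,q5,q6 [ 56.  63. 123.]
10 cam top 115 -45 q4,q5,q6 [ 81.  87. -25.]
10 cam top 115 -60 q4,q5,q6 [ 74. 100. -28.]
10 cam top 135 -45 q4,q5,q6 [ 82.  84. -45.]
10 cam top 135 -60 q4,q5,q6 [ 72.  94. -47.]
10 cam top 150 -45 q4,q5,q6 [ 84.  82. -60.]
10 cam top 150 -60 q4,q5,q6 [ 71.  89. -61.]
10 cam below 115 -45 q4,q5,q6 [ 81.  87. 155.]
10 cam below 115 -60 q4,q5,q6 [ 74. 100. 152.]
10 cam below 135 -45 q4,q5,q6 [ 82.  84. 135.]
10 cam below 135 -60 q4,q5,q6 [ 72.  94. 133.]
10 cam below 150 -45 q4,q5,q6 [ 84.  82. 120.]
10 cam below 150 -60 q4,q5,q6 [ 71.  89. 119.]
```

>>> jog_arm --motion '[0,0,0,0,0,1,-1,0,0,0,0,0,1,-1,0,0,0,0,0,1,-1,0,0,0,0,0,1,-1,0,0,0,0,0,1,-1,0,0,0,0,0,1,-1,0,0,0,0,0,1,-1,0,0,0,0,0,1,-1,0,0,0,0,0,1,-1,0,0,0,0,0,1,-1,0,0,0,0,0,0.35,-1]'

```text
time: 15.68
position: [0.5424, 0.3111, 0.2323]
tool_rot: [0.921, 0.391, -0.002, -0.0]
ft_force: [0.4, -0.5, 0.7]
grip_width: 0.087
grip_force: 0.0
```

>>> jog_arm --motion '[-0.87,0.93,0,0,0,0,-1,-0.87,0.93,0,0,0,0,-1,-0.87,0.93,0,0,0,0,-1,-0.87,0.93,0,0,0,0,-1,-0.87,0.93,0,0,0,0,-1,-0.87,0.93,0,0,0,0,-1,-0.87,0.93,0,0,0,0,-1,-0.87,0.93,0,0,0,0,-1,-0.87,0.93,0,0,0,0,-1,-0.87,0.93,0,0,0,0,-1,-0.87,0.93,0,0,0,0,-1,-0.87,0.93,0,0,0,0,-1]'

```text
time: 17.18
position: [0.5742, -0.3003, 0.233]
tool_rot: [0.92, 0.391, -0.0, -0.001]
ft_force: [0.7, 0.3, 0.1]
grip_width: 0.0868
grip_force: 0.0
```

```bash
python3 -c "
from h import *
o=grab('wrist','w3');rel([.606,-.27,.1])"
```

```text
tool units [ 1.24 -0.13  3.32] x ang 45.8 pos [ 0.5748 -0.3083  0.2331] q [-0.66  0.56  1.36 -0.    1.21  0.11]
```

View pics/w3.png

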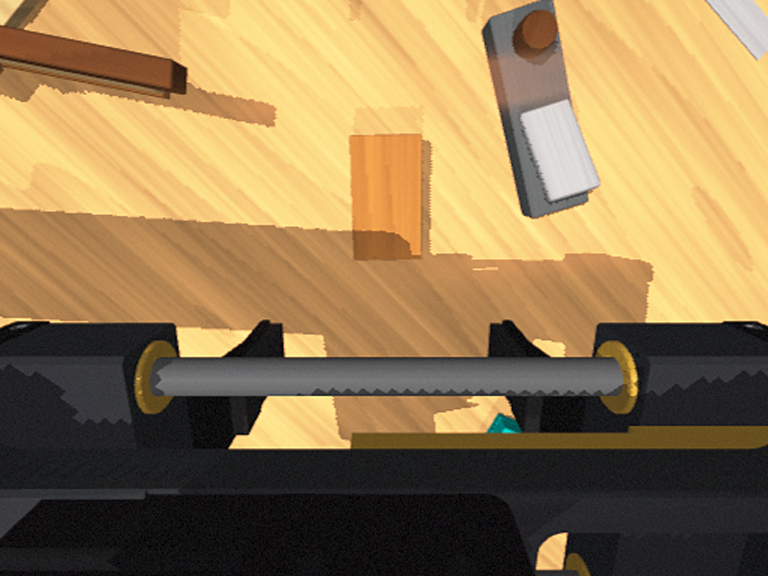

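```bash
python3 -c "
from h import *
p=np.load('pics/w3.npz');print(p['position'])
rect('wrist',np.array([[355,260],[350,135],[422,135],[422,258]])/1.5,.028,'w3')
o=grab('wrist','w4',(190,60,140,140),4.2);print(o['position']);print(robot.get_obs()['position'])"
```

```text
[ 0.57422462 -0.3002729   0.23296625]
ctr [ 0.6092 -0.2647  0.028 ] edges [104.4  59.  102.6  59.2] yaw edge01 47.2
[ 0.57483745 -0.30833757  0.23309774]
[ 0.57452027 -0.30479207  0.23291554]
```

View pics/w4.png

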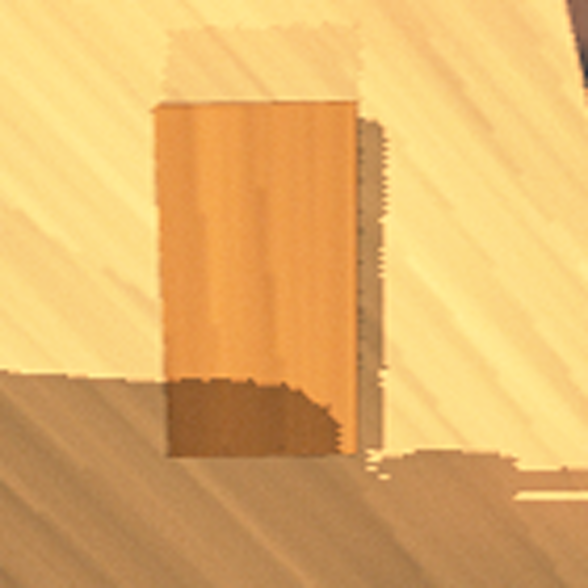

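```bash
python3 -c "
from h import *
c=rect('wrist',np.array([[168,457],[155,104],[349,101],[345,456]])/4.2+[190,60],.028,'w4')
print(robot.get_obs()['position'])
a=np.radians(46.5);u=np.array([np.cos(a),np.sin(a)])
g=c[:2]-.035*u
print('grasp',g)
th=np.radians(40);z=np.r_[u*np.cos(th),-np.sin(th)]
# TCP = grasp + 8mm along z; pregrasp back 0.1 ; above 
tcp=np.r_[g,.022]+.008*z;pre=tcp-.09*z+[0,0,.06]
print('tcp',tcp,'pre',pre);rel(pre)"
```

```text
ctr [ 0.6076 -0.2635  0.028 ] edges [104.2  56.4 104.8  55.7] yaw edge01 46.2
[ 0.57452027 -0.30479207  0.23291554]
grasp [ 0.58354211 -0.28892024]
tcp [ 0.58776059 -0.28447489  0.0168577 ] pre [ 0.54030268 -0.3344851   0.13470858]
tool units [-1.12 -0.1   2.46] x ang 45.8 pos [ 0.5745 -0.3048  0.2329] q [-0.66  0.56  1.37 -0.    1.21  0.11]
```

>>> jog_arm --motion '[-0.6,-0.05,0.3,0,0,0,-1,-0.5,-0.05,0.3,0,0,0,-1,0,0,0,0,1,0,-1,0,0,0,0,1,0,-1,0,0,0,0,1,0,-1,0,0,0,0,1,0,-1,0,0,0,0,1,0,-1,0,0,0,0,1,0,-1,0,0,0,0,0,0,-1]'

```text
time: 18.4
position: [0.5394, -0.3277, 0.2086]
tool_rot: [0.901, 0.381, 0.191, -0.082]
ft_force: [-0.0, -0.9, 0.4]
grip_width: 0.0869
grip_force: 0.0
```

```bash
python3 -c "
from h import *
rel([.55,-.32,.13]);print(Ro.from_quat(robot.get_obs()['tool_rot']).as_matrix().round(3))"
```

```text
tool units [-0.5   0.06  1.93] x ang 45.8 pos [ 0.5394 -0.3277  0.2086] q [-0.92  0.57  1.5   0.45  1.17 -0.35]
[[ 0.637  0.718  0.28 ]
 [ 0.656 -0.696  0.294]
 [ 0.406 -0.003 -0.914]]
```

>>> jog_arm --motion '[0,0,0,0,1,0,-1,0,0,0,0,1,0,-1,0,0,0,0,1,0,-1,0,0,0,0,1,0,-1,0,0,0,0,1,0,-1,0,0,0,0,1,0,-1,0,0,0,0,0.5,0,-1,0,0,0,0,0,0,-1,0,0,0,0,0,0,-1]'

```text
time: 19.52
position: [0.5415, -0.3274, 0.2102]
tool_rot: [0.834, 0.355, 0.389, -0.165]
ft_force: [0.1, -0.5, -0.7]
grip_width: 0.087
grip_force: 0.0
```

```bash
python3 - <<'E'
from h import *
o=robot.get_obs();R=Ro.from_quat(o['tool_rot']).as_matrix();print(R.round(3))
a=np.radians(46.3);u=np.array([np.cos(a),np.sin(a)]);c=np.array([.607,-.2645])
g=c-.035*u;z=R[:,2];tcp=np.r_[g,.0235]+.008*z
d1=rel(tcp-.09*z);d=rel(tcp);print(tcp)
print('lowest tip corner',(tcp+.011*z-.0095*R[:,0])[2],'body corner',(tcp-.059*z-.0375*R[:,0])[2])
robot.get_obs()
im=robot.camera('side');cv2.imwrite('pics/s3.png',cv2.resize(im[100:320,100:360],None,fx=3,fy=2.7))
E
```

```text
[[ 0.446  0.72   0.531]
 [ 0.464 -0.694  0.551]
 [ 0.766  0.    -0.643]]
tool units [-2.68  0.09  2.02] x ang 46.1 pos [ 0.5415 -0.3274  0.2102] q [-1.08  0.69  1.54  0.84  1.37 -0.69]
tool units [-2.68  0.09  4.27] x ang 46.1 pos [ 0.5415 -0.3274  0.2102] q [-1.08  0.69  1.54  0.84  1.37 -0.69]
[ 0.58706895 -0.28539428  0.0183527 ]
lowest tip corner 0.004002732615853882 body corner 0.027607003518708536
```

View pics/s3.png

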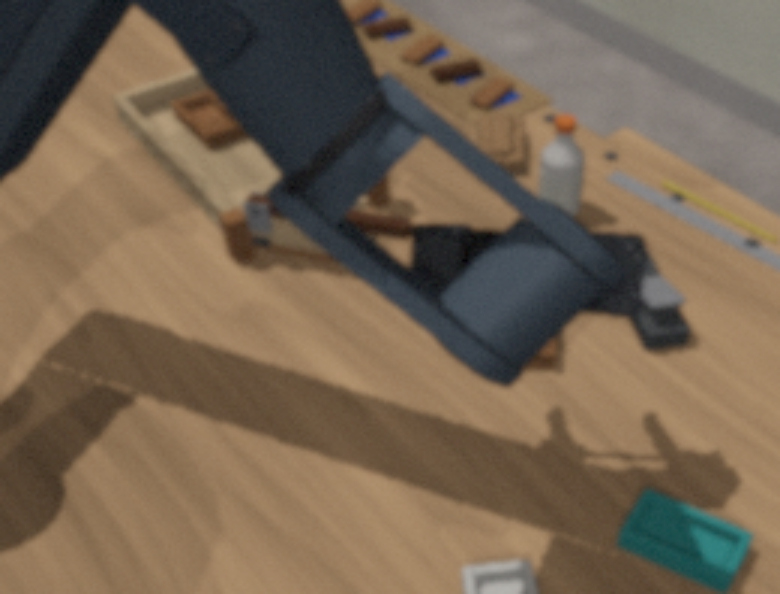

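>>> jog_arm --motion '[-0.9,0.03,0.67,0,0,0,-1,-0.9,0.03,0.67,0,0,0,-1,-0.88,0.03,0.68,0,0,0,-1,0,0,0.5,0,0,0,-1,0,0,0.5,0,0,0,-1,0,0,0.5,0,0,0,-1,0,0,0.5,0,0,0,-1,0,0,0.25,0,0,0,-1,0,0,0,0,0,0,-1,0,0,0,0,0,0,-1]'

```text
time: 20.82
position: [0.587, -0.2863, 0.0184]
tool_rot: [0.834, 0.354, 0.389, -0.165]
ft_force: [-0.5, -0.6, -0.4]
grip_width: 0.0873
grip_force: 0.0
```

```bash
python3 - <<'E'
from h import *
rel([.58707,-.28539,.01835]);o=robot.get_obs();print(o['ft_force'].round(1))
grab('wrist','w5')
E
```

```text
tool units [ 0.01 -0.02  0.01] x ang 46.1 pos [ 0.587  -0.2863  0.0184] q [-0.99  0.99  1.57  0.99  1.11 -0.93]
[-0.5 -0.6 -0.4]
```

View pics/w5.png

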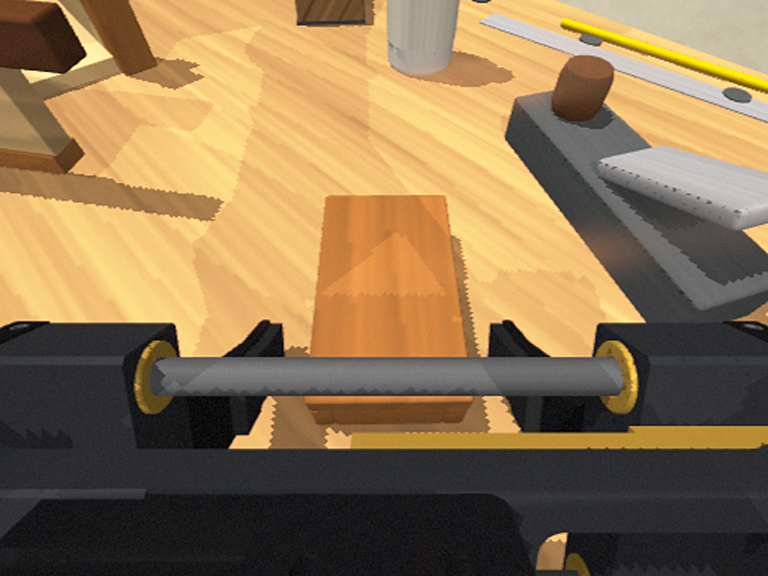

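>>> jog_arm --motion '[0,0,0,0,0,0,1,0,0,0,0,0,0,1,0,0,0,0,0,0,1,0,0,0,0,0,0,1,0,0,0,0,0,0,1,0.3,0,-0.25,0,0,0,1,0.58,0,-0.48,0,0,0,1,0.58,0,-0.48,0,0,0,1,0.58,0,-0.48,0,0,0,1,0.58,0,-0.48,0,0,0,1,0.3,0,-0.25,0,0,0,1,0,0,0,0,0,0,1]' --grip_force 45

```text
time: 22.38
position: [0.5878, -0.2854, 0.171]
tool_rot: [0.834, 0.355, 0.389, -0.164]
ft_force: [-0.1, -0.5, -1.8]
grip_width: 0.0598
grip_force: 45.0
```

```bash
python3 - <<'E'
from h import *
o=robot.get_obs();rel([.587,-.286,.17]);print(o['grip_width'],o['ft_force'].round(2),o['moment'].round(2))
E
```

```text
tool units [-0.03 -0.   -0.  ] x ang 46.2 pos [ 0.5878 -0.2854  0.171 ] q [-0.98  0.74  1.56  0.91  1.25 -0.71]
0.05977829085482134 [-0.07 -0.5  -1.77] [-0.56  0.56 -0.02]
```

>>> jog_arm --motion '[0,0,0,0,0,1,1,0,0,0,0,0,1,1,0,0,0,0,0,1,1,0,0,0,0,0,1,1,0,0,0,0,0,1,1,0,0,0,0,0,1,1,0,0,0,0,0,1,1,0,0,0,0,0,1,1,0,0,0,0,0,1,1,0,0,0,0,0,1,1,0,0,0,0,0,1,1,0,0,0,0,0,1,1]'

```text
time: 23.88
position: [0.587, -0.2845, 0.168]
tool_rot: [0.906, -0.017, 0.287, -0.31]
ft_force: [0.4, -0.6, -0.6]
grip_width: 0.0595
grip_force: 45.0
```

>>> jog_arm --motion '[0,0,0,0,0,1,1,0,0,0,0,0,1,1,0,0,0,0,0,1,1,0,0,0,0,0,1,1,0,0,0,0,0,1,1,0,0,0,0,0,1,1,0,0,0,0,0,1,1,0,0,0,0,0,1,1,0,0,0,0,0,1,1,0,0,0,0,0,1,1,0,0,0,0,0,1,1,0,0,0,0,0,1,1]'

```text
time: 25.38
position: [0.587, -0.2845, 0.168]
tool_rot: [0.821, -0.384, 0.136, -0.4]
ft_force: [0.3, 1.3, -0.0]
grip_width: 0.0597
grip_force: 45.0
```

>>> jog_arm --motion '[0,0,0,0,0,1,1,0,0,0,0,0,1,1,0,0,0,0,0,1,1,0,0,0,0,0,1,1,0,0,0,0,0,1,1,0,0,0,0,0,1,1,0,0,0,0,0,1,1,0,0,0,0,0,1,1,0,0,0,0,0,1,1,0,0,0,0,0,1,1,0,0,0,0,0,1,1,0,0,0,0,0,1,1]'

```text
time: 26.88
position: [0.587, -0.2845, 0.168]
tool_rot: [-0.594, 0.685, 0.039, 0.421]
ft_force: [0.1, 0.5, -1.3]
grip_width: 0.0597
grip_force: 45.0
```

>>> jog_arm --motion '[0,0,0,0,0,1,1,0,0,0,0,0,1,1,0,0,0,0,0,1,1,0,0,0,0,0,1,1,0,0,0,0,0,1,1,0,0,0,0,0,1,1,0,0,0,0,0,1,1,0,0,0,0,0,1,1,0,0,0,0,0,1,1,0,0,0,0,0,0,1]'

```text
time: 28.12
position: [0.5871, -0.2846, 0.1683]
tool_rot: [-0.354, 0.834, 0.166, 0.389]
ft_force: [-0.2, 0.1, -0.6]
grip_width: 0.0598
grip_force: 45.0
```

```bash
python3 - <<'E'
from h import *
o=robot.get_obs();rel([.587,-.286,.17]);print(o['grip_width'],Ro.from_quat(o['tool_rot']).as_matrix().round(3))
E
```

```text
tool units [-0.02 -0.02 -0.05] x ang -134.1 pos [ 0.5871 -0.2846  0.1683] q [-0.98  0.75  1.57  0.91  1.25  2.43]
0.05976908693379583 [[-0.447 -0.72   0.531]
 [-0.462  0.694  0.553]
 [-0.766  0.002 -0.643]]
```

>>> jog_arm --motion '[0,0,0,0,-1,0,1,0,0,0,0,-1,0,1,0,0,0,0,-1,0,1,0,0,0,0,-1,0,1,0,0,0,0,-1,0,1,0,0,0,0,-1,0,1,0,0,0,0,-1,0,1,0,0,0,0,0,0,1]'

```text
time: 29.12
position: [0.5871, -0.285, 0.1677]
tool_rot: [-0.303, 0.716, 0.247, 0.579]
ft_force: [-0.2, 0.4, -0.6]
grip_width: 0.0594
grip_force: 45.0
```

```bash
python3 - <<'E'
from h import *
o=robot.get_obs();rel([.587,-.286,.075]);print(o['grip_width'],Ro.from_quat(o['tool_rot']).as_matrix().round(3))
im=robot.camera('side');cv2.imwrite('pics/s4.png',im[100:320,100:360])
E
```

```text
tool units [ 2.27 -0.02  0.46] x ang -134.7 pos [ 0.5871 -0.285   0.1677] q [-1.08  0.96  1.56  1.19  1.58  2.16]
0.0594368017125109 [[-0.146 -0.719  0.679]
 [-0.148  0.695  0.704]
 [-0.978  0.003 -0.208]]
```

>>> jog_arm --motion '[0.5,0,0.1,0,0,0,1,0.6,0,0.12,0,0,0,1,0.6,0,0.12,0,0,0,1,0.4,0,0.08,0,0,0,1,0.17,0,0.04,0,0,0,1,0,0,0,0,0,0,1]'

```text
time: 29.92
position: [0.587, -0.2856, 0.0769]
tool_rot: [-0.304, 0.715, 0.246, 0.579]
ft_force: [0.2, 0.4, -0.4]
grip_width: 0.0595
grip_force: 45.0
```

>>> jog_arm --motion '[0.06,0,0.01,0,0,0,1,0.06,0,0.01,0,0,0,1,0,0,0,0,0,0,1]'

```text
time: 30.3
position: [0.5869, -0.286, 0.0725]
tool_rot: [-0.304, 0.715, 0.246, 0.579]
ft_force: [0.0, 0.4, -1.9]
grip_width: 0.0596
grip_force: 45.0
```

>>> jog_arm --motion '[0.04,0,0,0,0,0,1,0,0,0,0,0,0,-1,0,0,0,0,0,0,-1,0,0,0,0,0,0,-1,0,0,0,0,0,0,-1,0,0,0,0,0,0,-1,0,0,0,0,0,0,-1]'

```text
time: 31.18
position: [0.5866, -0.2861, 0.0706]
tool_rot: [-0.304, 0.715, 0.246, 0.579]
ft_force: [-0.1, 0.2, 0.5]
grip_width: 0.0869
grip_force: 0.0
```

```bash
python3 - <<'E'
from h import *
a=cv2.imread('pics/s4.png')
im=robot.camera('side')[100:320,100:360];t=robot.camera('top')[110:330,220:480];w=robot.camera('wrist')
r=lambda i:cv2.resize(i,(400,300),interpolation=cv2.INTER_CUBIC)
cv2.imwrite('pics/m5.png',np.vstack([np.hstack([r(a),r(im)]),np.hstack([r(t),r(w)])]))
E
```

```text
(no output)
```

View pics/m5.png

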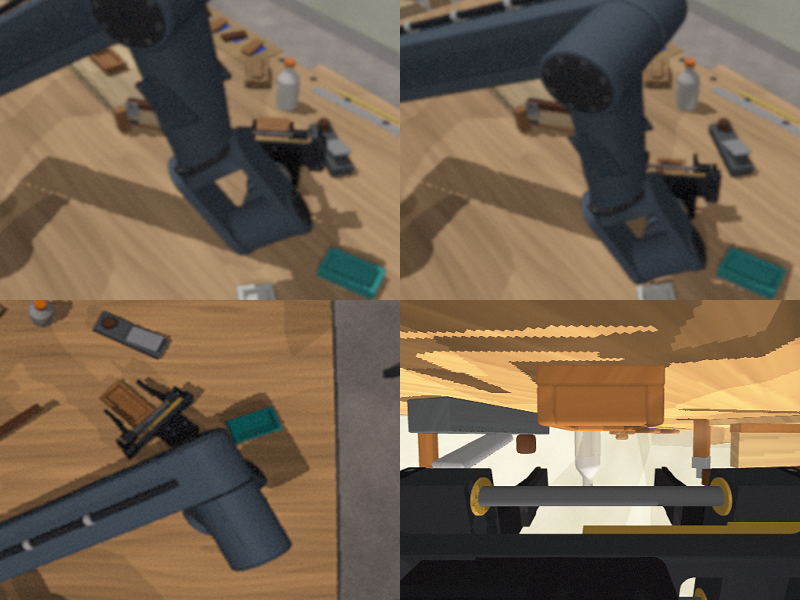

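>>> jog_arm --motion '[-0.7,0,-0.15,0,0,0,-1,-0.9,0,-0.2,0,0,0,-1,-0.9,0,-0.2,0,0,0,-1,-0.9,0,-0.2,0,0,0,-1,-0.3,0,-0.06,0,0,0,-1,0,0,0,0,0,-1,-1,0,0,0,0,0,-1,-1,0,0,0,0,0,-1,-1,0,0,0,0,0,-1,-1,0,0,0,0,0,-1,-1,0,0,0,0,0,-1,-1,0,0,0,0,0,-1,-1]'

```text
time: 32.83
position: [0.5857, -0.2865, 0.2208]
tool_rot: [-0.468, 0.62, 0.099, 0.621]
ft_force: [-0.2, 0.5, 0.8]
grip_width: 0.087
grip_force: 0.0
```

>>> jog_arm --motion '[0,0,0,0,0,-1,-1,0,0,0,0,0,-1,-1,0,0,0,0,0,-1,-1,0,0,0,0,0,-1,-1,0,0,0,0,0,-1,-1,0,0,0,0,0,-1,-1,0,0,0,0,0,-1,-1,0,0,0,0,0,-1,-1,0,0,0,0,0,-1,-1,0,0,0,0,0,-1,-1,0,0,0,0,0,-1,-1,0,0,0,0,0,-1,-1]'

```text
time: 34.33
position: [0.5857, -0.2865, 0.2208]
tool_rot: [0.68, -0.376, 0.163, -0.608]
ft_force: [-0.4, 0.1, -0.6]
grip_width: 0.087
grip_force: 0.0
```

>>> jog_arm --motion '[0,0,0,0,0,-1,-1,0,0,0,0,0,-1,-1,0,0,0,0,0,-1,-1,0,0,0,0,0,-1,-1,0,0,0,0,0,-1,-1,0,0,0,0,0,-1,-1,0,0,0,0,0,-1,-1,0,0,0,0,0,-1,-1,0,0,0,0,0,-1,-1,0,0,0,0,0,-1,-1,0,0,0,0,0,-1,-1,0,0,0,0,0,-1,-1]'

```text
time: 35.83
position: [0.5857, -0.2865, 0.2208]
tool_rot: [0.774, -0.067, 0.396, -0.489]
ft_force: [-0.2, -1.1, -0.3]
grip_width: 0.0874
grip_force: 0.0
```

>>> jog_arm --motion '[0,0,0,0,0,-1,-1,0,0,0,0,0,-1,-1,0,0,0,0,0,-1,-1,0,0,0,0,0,-1,-1,0,0,0,0,0,-1,-1,0,0,0,0,0,-1,-1,0,0,0,0,0,-1,-1,0,0,0,0,0,-1,-1,0,0,0,0,0,-1,-1,0,0,0,0,0,-1,-1,0,0,0,0,0,-1,-1,0,0,0,0,0,-1,-1]'

```text
time: 37.33
position: [0.5857, -0.2865, 0.2208]
tool_rot: [0.735, 0.253, 0.561, -0.286]
ft_force: [1.2, 0.4, 0.3]
grip_width: 0.0867
grip_force: 0.0
```

>>> jog_arm --motion '[0,0,0,0,0,-1,-1,0,0,0,0,0,-1,-1,0,0,0,0,-1,0,-1,0,0,0,0,-1,0,-1,0,0,0,0,-1,0,-1,0,0,0,0,-1,0,-1,0,0,0,0,-1,0,-1,0,0,0,0,-1,0,-1,0,0,0,0,-1,0,-1,0,0,0,0,-1,0,-1,0,0,0,0,0,0,-1]'

```text
time: 38.7
position: [0.5863, -0.286, 0.2221]
tool_rot: [0.847, 0.361, 0.36, -0.153]
ft_force: [0.2, 0.6, 0.5]
grip_width: 0.0871
grip_force: 0.0
```

```bash
python3 - <<'E'
from h import *
o=robot.get_obs();rel([.587,-.286,.2]);print(Ro.from_quat(o['tool_rot']).as_matrix().round(3))
E
```

```text
tool units [-0.39  0.01  0.39] x ang 46.2 pos [ 0.5863 -0.286   0.2221] q [-0.96  0.65  1.53  0.83  1.29 -0.58]
[[ 0.481  0.721  0.499]
 [ 0.501 -0.693  0.518]
 [ 0.719  0.    -0.695]]
```

>>> jog_arm --motion '[0,0,0,0,-1,0,-1,0,0,0,0,-1,0,-1,0,0,0,0,-1,0,-1,0,0,0,0,-1,0,-1,0,0,0,0,-1,0,-1,0,0,0,0,-1,0,-1,0,0,0,0,-1,0,-1,0,0,0,0,-1,0,-1,0,0,0,0,-1,0,-1,0,0,0,0,-1,0,-1,0,0,0,0,-1,0,-1,0,0,0,0,-0.5,0,-1]'

```text
time: 40.2
position: [0.5855, -0.2862, 0.2207]
tool_rot: [0.92, 0.391, -0.001, -0.001]
ft_force: [-0.4, -1.1, 0.6]
grip_width: 0.0871
grip_force: 0.0
```

>>> jog_arm --motion '[0,0,0,0,0,0,-1,0,0,0,0,0,0,-1]'

```text
time: 40.45
position: [0.5855, -0.287, 0.2217]
tool_rot: [0.92, 0.391, -0.0, -0.001]
ft_force: [0.4, 0.2, -0.1]
grip_width: 0.0869
grip_force: 0.0
```

```bash
python3 - <<'E'
from h import *
w1=cv2.imread('pics/w1_raw.png');hsv=cv2.cvtColor(w1,cv2.COLOR_BGR2HSV)
for n,(x,y) in dict(rimL=(236,165),rimT=(255,128),floor=(255,160),shadow=(210,190),bench=(100,100),shadow2=(300,110)).items(): print(n,hsv[y-1:y+2,x-1:x+2].reshape(-1,3).mean(0).round())
o=grab('wrist','w6');print(o['position'].round(4),Ro.from_quat(o['tool_rot']).as_matrix()[:,2].round(3))
im=cv2.imread('pics/w6_raw.png');hsv=cv2.cvtColor(im,cv2.COLOR_BGR2HSV)
np.set_printoptions(linewidth=250)
print('H');print(hsv[40:220:12,180:340:10,0]);print('S');print(hsv[40:220:12,180:340:10,1]);print('V');print(hsv[40:220:12,180:340:10,2])
E
```

```text
rimL [ 14. 174. 145.]
rimT [ 14. 176. 147.]
floor [ 14. 177. 154.]
shadow [ 18. 132. 244.]
bench [ 19. 127. 248.]
shadow2 [ 16. 138. 199.]
[ 0.5855 -0.287   0.2217] [-0.001  0.001 -1.   ]
H
[[23 22 20 24 23 22 22 22 18 20 20 19 22 21 22 11]
 [21 23 22 21 24 23 22 22 20 19 20 20 19 21 20 11]
 [23 21 23 22 22 23 23 22 22 21 18 20 20 21 21 10]
 [22 23 22 21 22 22 23 24 22 22 21 18 21 20 21 22]
 [15 23 23 22 22 22 22 22 24 22 22 21 20 22 20 22]
 [22 21 22 23 22 22 22 22 22 24 22 22 21 21 21 19]
 [22 23 21 22 22 22 21 22 22 21 23 21 22 22 20 21]
 [21 20 24 22 22 22 19 18 19 20 20 22 20 22 22 21]
 [22 22 20 21 22 22 17 16 16 16 19 23 22 22 22 22]
 [22 22 22 21 21 20 14 14 15 15 14 22 23 22 22 21]
 [15 16 15 18 14 17 14 13 14 15 14 20 22 23 21 22]
 [16 15 16 15 15 14 14 14 14 14 15 15 15 15 23 20]
 [15 15 16 16 15 15 14 14 14 14 14 15 15 14 15 15]
 [16 15 15 16 16 15 15 14 13 14 14 15 15 14 15 15]
 [16 16 16 15 15 16 14 14 13 13 15 17 16 16 16 16]]
S
[[110 117 125 108 115 116 117 122 133 124 125 126 122 122 116 118]
 [122 109 114 119 107 114 118 120 123 131 124 128 128 118 126 122]
 [115 11
[... 1171 characters left out ...]
 253 253 251 251 252 249 252]
 [252 252 253 254 253 252 254 253 251 254 252 253 252 251 252 248]
 [253 253 253 252 253 252 251 252 253 253 254 252 253 252 251 251]
 [252 249 254 253 253 254 248 244 248 249 250 253 251 253 253 251]
 [253 252 249 251 253 253 241 235 233 227 253 253 253 251 252 253]
 [253 252 252 250 251 249 194 232 231 239 223 253 253 252 253 252]
 [166 191 189 247 186 242 214 208 208 241 214 250 253 254 251 253]
 [180 174 195 188 185 181 146 158 160 166 154 197 198 203 255 253]
 [178 194 175 197 197 185 150 160 154 170 143 195 196 201 207 202]
 [180 181 179 184 180 193 145 134 142 152 145 187 188 179 187 190]
 [172 172 186 170 185 173 152 100 103  99 153 160 182 182 173 187]]
```

```bash
cat >> h.py <<'E'
def segtray(fn,z=.028):
    im=cv2.imread(f'pics/{fn}_raw.png');h=cv2.cvtColor(cv2.GaussianBlur(im,(3,3),0),cv2.COLOR_BGR2HSV)
    m=((h[...,1]>=157)&(h[...,0]<=17)&(h[...,0]>=10)&(h[...,2]>60)).astype(np.uint8);m[236:]=0
    m=cv2.morphologyEx(m,cv2.MORPH_CLOSE,np.ones((5,5)));m=cv2.morphologyEx(m,cv2.MORPH_OPEN,np.ones((7,7)))
    n,l,s,c=cv2.connectedComponentsWithStats(m)
    for i in range(1,n):
        if s[i,4]<1500: continue
        cs=cv2.findContours((l==i).astype(np.uint8),0,2)[0][0][:,0]
        W=pix2w('wrist',cs,z,dict(np.load(f'pics/{fn}.npz')))[:,:2]
        r=cv2.minAreaRect((W*1e3).astype(np.float32));print(s[i],np.round(r[0]),np.round(r[1],1),round(r[2],1))
E
python3 - <<'E'
from h import *
segtray('w1');print('--');segtray('w4');print('--');segtray('w6')
E
```

```text
[ 287    0   73   68 3373] [ 595. -278.] [80.2 60.4] 47.6
[ 233  125   47   79 3511] [ 465. -403.] [103.8  59.3] 69.0
--
[   0   13  106   47 2954] [515. -28.] [ 30.1 121. ] 35.4
[ 227   84   48   85 3899] [ 608. -264.] [104.   58.3] 46.7
--
[   0   36  121   43 2719] [515. -31.] [ 24.8 137.8] 35.4
[ 235  137   47   80 3639] [ 581. -292.] [104.5  58.7] 45.6
```

```bash
python3 -c "
from h import *
rel([.581,-.292,.0155])"
```

```text
tool units [-0.17  0.01  5.16] x ang 46.0 pos [ 0.5855 -0.2872  0.2218] q [-0.63  0.58  1.37  0.    1.19  0.14]
```

>>> jog_arm --motion '[-0.17,0,0.8,0,0,0,-1,0,0,1,0,0,0,-1,0,0,1,0,0,0,-1,0,0,1,0,0,0,-1,0,0,0.8,0,0,0,-1,0,0,0.56,0,0,0,-1,0,0,0,0,0,0,-1,0,0,0,0,0,0,1,0,0,0,0,0,0,1,0,0,0,0,0,0,1,0,0,0,0,0,0,1,0,0,0,0,0,0,1]' --grip_force 35

```text
time: 42.0
position: [0.5815, -0.2919, 0.0166]
tool_rot: [0.92, 0.391, 0.0, 0.0]
ft_force: [0.1, 0.0, 4.6]
grip_width: 0.0598
grip_force: 35.0
```

>>> jog_arm --motion '[0,0,-0.5,0,0,0,1,0,0,-1,0,0,0,1,0,0,-1,0,0,0,1,0,0,-1,0,0,0,1,0,0,-1,0,0,0,1,0,0,-0.5,0,0,0,1,0,0,0,0,0,0,1]'

```text
time: 42.88
position: [0.5821, -0.2922, 0.2187]
tool_rot: [0.92, 0.391, 0.001, 0.002]
ft_force: [-0.1, 0.2, -2.1]
grip_width: 0.06
grip_force: 35.0
```

```bash
python3 -c "
from h import *
v=np.array([.541,.225,-.047]);c,s=np.cos(v[2]),np.sin(v[2])
x,y=0,-.045
rel([v[0]+c*x-s*y,v[1]+s*x+c*y,.22])"
```

```text
tool units [ 7.75 -8.97 -0.07] x ang 46.0 pos [ 0.5821 -0.2922  0.2187] q [-0.64  0.58  1.38  0.    1.18  0.13]
```

>>> jog_arm --motion '[0.65,-0.75,0,0,0,0,1,0.65,-0.75,0,0,0,0,1,0.65,-0.75,0,0,0,0,1,0.65,-0.75,0,0,0,0,1,0.65,-0.75,0,0,0,0,1,0.65,-0.75,0,0,0,0,1,0.65,-0.75,0,0,0,0,1,0.65,-0.75,0,0,0,0,1,0.65,-0.75,0,0,0,0,1,0.65,-0.75,0,0,0,0,1,0.65,-0.75,0,0,0,0,1,0.6,-0.72,0,0,0,0,1]'

```text
time: 44.38
position: [0.5369, 0.1818, 0.2145]
tool_rot: [0.92, 0.391, -0.001, -0.0]
ft_force: [0.3, 0.1, -0.8]
grip_width: 0.0601
grip_force: 35.0
```

>>> jog_arm --motion '[0,0,0,0,0,-1,1,0,0,0,0,0,-1,1,0,0,0,0,0,-1,1,0,0,0,0,0,-1,1,0,0,0,0,0,-1,1,0,0,0,0,0,-1,1,0,0,0,0,0,-1,1,0,0,0,0,0,-1,1,0,0,0,0,0,-1,1,0,0,0,0,0,-1,1,0,0,0,0,0,-0.3,1,0,0,0,0,0,0,1]'

```text
time: 45.88
position: [0.5377, 0.1805, 0.2151]
tool_rot: [0.724, 0.69, -0.001, -0.0]
ft_force: [-0.1, -0.1, 0.2]
grip_width: 0.0596
grip_force: 35.0
```

```bash
python3 -c "
from h import *
rel([.539,.180,.030]);print(robot.get_obs()['grip_width'])"
```

```text
tool units [-0.01  0.04  4.63] x ang 87.2 pos [0.5377 0.1805 0.2151] q [0.13 0.47 1.6  0.   1.07 0.18]
0.05963274773062124
```

>>> jog_arm --motion '[0,0.04,0.8,0,0,0,1,0,0,1,0,0,0,1,0,0,1,0,0,0,1,0,0,1,0,0,0,1,0,0,0.55,0,0,0,1,0,0,0.28,0,0,0,1,0,0,0,0,0,0,1,0,0,0,0,0,0,1]'

```text
time: 46.88
position: [0.5406, 0.1806, 0.0314]
tool_rot: [0.724, 0.69, 0.001, 0.001]
ft_force: [-0.6, 0.6, -1.0]
grip_width: 0.0596
grip_force: 35.0
```

>>> jog_arm --motion '[0,0,0.02,0,0,0,1,0,0,0,0,0,0,-1,0,0,0,0,0,0,-1,0,0,0,0,0,0,-1,0,0,0,0,0,0,-1,0,0,-0.5,0,0,0,-1,0,0,-1,0,0,0,-1,0,0,-1,0,0,0,-1,0,0,-1,0,0,0,-1,0,0,-1,0,0,0,-1,0,0,-0.5,0,0,0,-1,0,0,0,0,0,0,-1]'

```text
time: 48.38
position: [0.5408, 0.1806, 0.2315]
tool_rot: [0.724, 0.69, 0.002, 0.001]
ft_force: [0.3, -0.1, 0.2]
grip_width: 0.0868
grip_force: 0.0
```

```bash
python3 - <<'E'
from h import *
grab('wrist','w7');segtray('w7',.04)
# bar in original top image: dark brown
t=cv2.imread('pics/top0.png');h=cv2.cvtColor(t,cv2.COLOR_BGR2HSV)
np.set_printoptions(linewidth=200)
# bar runs from about px (197,222) to (245,188)
for x,y in((205,219),(220,208),(240,192),(220,215),(250,200),(230,190)):print((x,y),h[y,x],t[y,x])
E
```

```text
[ 228   14   53   97 4879] [545. 310.] [102.2  58.5] 87.3
[ 233  133   47   80 3654] [540. 180.] [102.8  58.2] 87.1
(205, 219) [ 10 140  60] [27 38 60]
(220, 208) [ 10 156  67] [26 40 67]
(240, 192) [ 11 129  65] [32 44 65]
(220, 215) [ 16 139 139] [ 63 103 139]
(250, 200) [ 15 138 135] [ 62  99 135]
(230, 190) [ 15 134 124] [ 59  92 124]
```

>>> jog_arm --motion '[0,0,0,0,0,-0.96,-1,0,0,0,0,0,-0.96,-1,0,0,0,0,0,-0.96,-1,0,0,0,0,0,-0.96,-1,0,0,0,0,0,-0.96,-1,0,0,0,0,0,-0.96,-1,0,0,0,0,0,-0.96,-1,0,0,0,0,0,-0.96,-1,0,0,0,0,0,-0.96,-1,0,0,0,0,0,-0.96,-1]'

```text
time: 49.68
position: [0.5386, 0.1802, 0.2276]
tool_rot: [0.456, 0.89, -0.001, -0.002]
ft_force: [-0.1, 0.2, -0.1]
grip_width: 0.0867
grip_force: 0.0
```

>>> jog_arm --motion '[-0.76,-0.61,0,0,0,0,-1,-0.76,-0.61,0,0,0,0,-1,-0.76,-0.61,0,0,0,0,-1,-0.76,-0.61,0,0,0,0,-1,-0.76,-0.61,0,0,0,0,-1,-0.76,-0.61,0,0,0,0,-1,0,0,0,0,0,0,-1,0,0,0,0,0,0,-1]'

```text
time: 50.68
position: [0.5262, -0.0525, 0.2285]
tool_rot: [0.457, 0.889, -0.0, -0.002]
ft_force: [-0.1, 0.5, 0.3]
grip_width: 0.0874
grip_force: 0.0
```

```bash
python3 - <<'E'
from h import *
o=grab('wrist','w8');rel([.528,-.054,.1])
E
```

```text
tool units [-0.07  0.01  3.22] x ang 125.7 pos [ 0.5264 -0.0521  0.2288] q [-0.31  0.41  1.68  0.    1.06 -0.93]
```

View pics/w8.png

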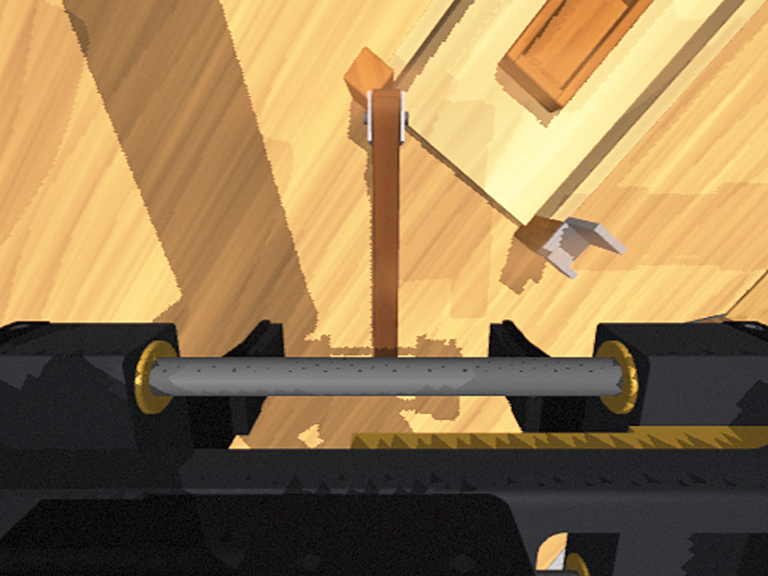

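```bash
python3 - <<'E'
from h import *
po=dict(np.load('pics/w8.npz'))
B=pix2w('wrist',np.array([[386,150],[385.5,350]])/1.5,.098,po);P=pix2w('wrist',np.array([[386.5,119]])/1.5,.087,po)[0]
d=B[0]-B[1];a=np.degrees(np.arctan2(d[1],d[0]));print(B.round(4),'pin',P.round(4),'bar ang (to hinge)',a.round(2))
E=pix2w('wrist',np.array([[386,90]])/1.5,.098,po)[0];print('bar hinge end',E.round(4))
for c in([.5378,.2223,-.0454],[.5425,.2269,-.047],[.5415,.225,-.047]):
    k,s=np.cos(c[2]),np.sin(c[2]);H=np.array([c[0]-k*.0785+s*.181,c[1]-s*.0785-k*.181])
    g=-(np.radians(a+180-360)-c[2]);u=np.array([np.cos(c[2]-g),np.sin(c[2]-g)])
    K=np.array([c[0]+k*.094+s*.181,c[1]+s*.094-k*.181]);print('hinge',H.round(4),'gate',round(g,3),'pin pred',(H+.02*u).round(4),'grip',(H+.125*u).round(4),'keeper',K.round(4))
# keeper teeth tops: inner tooth z .119 pixel ~ (609,237) ; outer tooth z .095 ~ (563,262)
print(pix2w('wrist',np.array([[597,221],[625,248]])/1.5,.119,po).round(4),pix2w('wrist',np.array([[548,246],[576,275]])/1.5,.095,po).round(4))
# segment greys near the keeper for later reference
E
```

```text
[[ 0.4767  0.0181  0.098 ]
 [ 0.5586 -0.0971  0.098 ]] pin [0.4652 0.0348 0.087 ] bar ang (to hinge) 125.41
bar hinge end [0.4557 0.0474 0.098 ]
hinge [0.4512 0.045 ] gate 0.907 pin pred [0.4628 0.0287] grip [ 0.5236 -0.0568] keeper [0.6235 0.0372]
hinge [0.4556 0.0498] gate 0.906 pin pred [0.4672 0.0335] grip [ 0.528  -0.0521] keeper [0.6279 0.0417]
hinge [0.4546 0.0479] gate 0.906 pin pred [0.4662 0.0316] grip [ 0.527 -0.054] keeper [0.6269 0.0398]
[[0.6106 0.0598 0.119 ]
 [0.637  0.0575 0.119 ]] [[0.6061 0.032  0.095 ]
 [0.6362 0.0279 0.095 ]]
```

```bash
python3 -c "
from h import *
rel([.5255,-.0500,.083])"
```

```text
tool units [0.05 0.02 3.64] x ang 125.7 pos [ 0.5264 -0.0521  0.2288] q [-0.31  0.41  1.68  0.    1.06 -0.93]
```

>>> jog_arm --motion '[0.04,0,0.7,0,0,0,-1,0,0,0.8,0,0,0,-1,0,0,0.8,0,0,0,-1,0,0,0.7,0,0,0,-1,0,0,0.4,0,0,0,-1,0,0,0.2,0,0,0,-1,0,0,0,0,0,0,-1,0,0,0,0,0,0,-1]'

```text
time: 51.72
position: [0.5268, -0.0519, 0.0866]
tool_rot: [0.457, 0.89, 0.0, 0.001]
ft_force: [0.0, -0.1, 0.7]
grip_width: 0.0872
grip_force: 0.0
```

>>> jog_arm --motion '[0,0,0.08,0,0,0,-1,0,0,0,0,0,0,1,0,0,0,0,0,0,1,0,0,0,0,0,0,1,0,0,0,0,0,0,1,0,0,0,0,0,0,1,0,0,0,0,0,0,1,0,0,0,0,0,0,1]' --grip_force 18

```text
time: 52.72
position: [0.5262, -0.0518, 0.0826]
tool_rot: [0.457, 0.89, -0.0, -0.0]
ft_force: [0.0, 0.3, 0.1]
grip_width: 0.0248
grip_force: 0.0
```

>>> jog_arm --motion '[0.01,0,-0.12,0,0,0,1,0.01,0,-0.13,0,0,0,1,0.02,0,-0.13,0,0,0,1,0.02,0,-0.13,0,0,0,1,0.02,0,-0.12,0,0,0,1,0,0,0,0,0,0,1,0,0,0,0,0,0,1]'

```text
time: 53.6
position: [0.5242, -0.0491, 0.108]
tool_rot: [0.457, 0.89, 0.0, -0.0]
ft_force: [-0.9, -0.1, 0.3]
grip_width: 0.0178
grip_force: 18.0
```

>>> jog_arm --motion '[0.02,0,-0.15,0,0,0,1,0,0.106,0,0,0,-0.5,1,0.007,0.213,0,0,0,-1,1,0.007,0.213,0,0,0,-1,1,0.007,0.213,0,0,0,-1,1,0.007,0.213,0,0,0,-1,1,0.007,0.213,0,0,0,-1,1,0,0,0,0,0,0,1,0,0,0,0,0,0,1]'

```text
time: 54.72
position: [0.5551, -0.0144, 0.1136]
tool_rot: [0.279, 0.96, 0.0, -0.001]
ft_force: [-2.5, 1.3, -0.0]
grip_width: 0.0181
grip_force: 18.0
```

```bash
python3 - <<'E'
from h import *
o=robot.get_obs();H=np.array([.4531,.0519]);d=o['position'][:2]-H
rel([.5,0,.1]);print('r',np.hypot(*d).round(4),'ang',(np.arctan2(d[1],d[0])+.047).round(3),o['grip_width'],o['ft_force'].round(1),o['moment'].round(2))
E
```

```text
tool units [ 1.35 -0.43  0.34] x ang 147.6 pos [ 0.5551 -0.0144  0.1136] q [-0.23  0.61  1.71  0.    0.83 -1.23]
r 0.1216 ang -0.529 0.018059477999609552 [-2.5  1.3 -0. ] [0.18 0.5  0.07]
```

>>> jog_arm --motion '[0.007,0.213,0,0,0,-1,1,0.007,0.213,0,0,0,-1,1,0.007,0.213,0,0,0,-1,1,0.007,0.213,0,0,0,-1,1,0.007,0.213,0,0,0,-1,1,0.004,0.11,0,0,0,-0.5,1,0.004,0.11,0,0,0,-0.5,1,0.004,0.11,0,0,0,-0.5,1,0,0.02,0,0,0,0,1,0,0,0,0,0,0,1]'

```text
time: 55.98
position: [0.5732, 0.0381, 0.1135]
tool_rot: [0.055, 0.998, -0.0, -0.001]
ft_force: [-5.5, -1.2, -0.0]
grip_width: 0.018
grip_force: 18.0
```

```bash
cat > g.py <<'E'
from h import *
o=robot.get_obs();H=np.array([.4531,.0519]);d=o['position'][:2]-H
rel([.5,0,.1]);print('r',np.hypot(*d).round(4),'ang',(np.arctan2(d[1],d[0])+.047).round(3),o['grip_width'],o['ft_force'].round(1),o['moment'].round(2))
E
python3 g.py
```

```text
tool units [ 1.71 -1.15  0.34] x ang 173.7 pos [0.5732 0.0381 0.1135] q [-0.13  0.62  1.66 -0.    0.86 -1.59]
r 0.1209 ang -0.068 0.017987578843561686 [-5.5 -1.2 -0. ] [-0.23  0.85  0.28]
```

>>> jog_arm --motion '[0.004,0.1,0,0,0,-0.45,1,0.004,0.1,0,0,0,-0.45,1,0,0,0,0,0,0,1,0,0,0,0,0,0,1]'

```text
time: 56.48
position: [0.5737, 0.0441, 0.1134]
tool_rot: [0.024, 1.0, -0.002, -0.001]
ft_force: [-5.9, -7.5, -1.5]
grip_width: 0.0176
grip_force: 18.0
```

```bash
python3 g.py
```

```text
tool units [ 1.78 -1.19  0.34] x ang 177.2 pos [0.5737 0.0441 0.1134] q [-0.12  0.63  1.66 -0.    0.86 -1.63]
r 0.1208 ang -0.017 0.01759880095450671 [-5.9 -7.5 -1.5] [-1.1   1.01 -0.16]
```

>>> jog_arm --motion '[0,0.06,0,0,0,0,1,0,0,0,0,0,0,1,0,0,0,0,0,0,1]'

```text
time: 56.85
position: [0.5737, 0.0443, 0.1134]
tool_rot: [0.024, 1.0, -0.003, -0.001]
ft_force: [-5.8, -14.2, -1.8]
grip_width: 0.0178
grip_force: 18.1
```

```bash
python3 g.py
```

```text
tool units [ 1.79 -1.19  0.35] x ang 177.3 pos [0.5737 0.0443 0.1134] q [-0.11  0.63  1.66 -0.01  0.86 -1.63]
r 0.1208 ang -0.016 0.017845198552146932 [ -5.8 -14.2  -1.8] [-2.17  1.14 -0.21]
```

>>> jog_arm --motion '[0,-0.06,0,0,0,0,1,-0.02,0,0.12,0,0,0,1,-0.02,0,0.14,0,0,0,1,-0.02,0,0.14,0,0,0,1,-0.02,0,0.14,0,0,0,1,0,0,0.1,0,0,0,1,0,0,0,0,0,0,1]'

```text
time: 57.72
position: [0.5787, 0.0438, 0.0883]
tool_rot: [0.024, 1.0, -0.002, 0.001]
ft_force: [-4.9, -7.8, -0.4]
grip_width: 0.0179
grip_force: 18.0
```

```bash
python3 g.py
```

```text
tool units [ 1.91 -1.19 -0.29] x ang 177.2 pos [0.5787 0.0438 0.0883] q [-0.12  0.67  1.66 -0.    0.81 -1.63]
r 0.1258 ang -0.017 0.01791000535405102 [-4.9 -7.8 -0.4] [-1.14  0.68 -0.06]
```

>>> jog_arm --motion '[0,0,0,0,0,0,0,0,0,0,0,0,0,0,0,0,0,0,0,0,0,0,0,0,0,0,0,0,0,0,0,0,0,0,0]'

```text
time: 58.35
position: [0.578, 0.0463, 0.0882]
tool_rot: [0.024, 1.0, 0.0, 0.0]
ft_force: [-0.4, 0.3, 0.4]
grip_width: 0.0434
grip_force: 0.0
```

>>> jog_arm --motion '[0,0,-0.4,0,0,0,0,0,0,-0.8,0,0,0,0,0,0,-1,0,0,0,0,0,0,-1,0,0,0,0,0,0,-0.5,0,0,0,0,0,0,0,0,0,0,0,0,0,0,0,0,0,0]'

```text
time: 59.22
position: [0.5771, 0.0462, 0.2358]
tool_rot: [0.024, 1.0, 0.0, -0.001]
ft_force: [0.0, -0.1, -0.7]
grip_width: 0.0436
grip_force: 0.0
```

```bash
python3 - <<'E'
from h import *
o=grab('wrist','w9');print(o['position'].round(4),o['grip_width'])
im=cv2.imread('pics/w9_raw.png');h=cv2.cvtColor(cv2.GaussianBlur(im,(3,3),0),cv2.COLOR_BGR2HSV)
# project expected bar top (down): along hinge->+x; outlines
po=dict(np.load('pics/w9.npz'));T=np.eye(4);T[:3,:3]=Ro.from_quat(po['tool_rot']).as_matrix();T[:3,3]=po['position']
c=robot.calibration('wrist');M=np.linalg.inv(T@np.array(c['T_tool_cam']))
def pr(X):
    p=M[:3,:3]@np.array(X)+M[:3,3];return [round(c['fx']*p[0]/p[2]+c['cx'],1),round(c['fy']*p[1]/p[2]+c['cy'],1)]
H=np.array([.4531,.0519]);u=np.array([np.cos(-.047),np.sin(-.047)])
for s in(20,60,100,150,172,208): print(s,pr([*(H+s*1e-3*u),.098]))
w8=cv2.cvtColor(cv2.imread('pics/w8_raw.png'),cv2.COLOR_BGR2HSV);print('bar hsv ref',w8[130:230:25,256])
for y in range(60,236,16):
    r=h[y,190:330];m=np.where((r[:,0]<13)&(r[:,1]>150)&(r[:,2]<200))[0]+190;print(y,m.min() if len(m) else None,m.max() if len(m) else None,len(m))
E
```

```text
[0.5771 0.0462 0.2358] 0.04359816967277828
20 [np.float64(255.6), np.float64(80.3)]
60 [np.float64(255.8), np.float64(122.0)]
100 [np.float64(255.9), np.float64(160.7)]
150 [np.float64(256.0), np.float64(205.4)]
172 [np.float64(256.1), np.float64(223.9)]
208 [np.float64(256.2), np.float64(252.8)]
bar hsv ref [[ 11 168 141]
 [ 12 178 139]
 [ 13 169 149]
 [ 12 174 129]]
60 None None 0
76 247 263 17
92 248 262 15
108 247 262 16
124 248 262 15
140 247 262 16
156 247 262 16
172 248 261 14
188 248 260 13
204 247 260 12
220 248 261 13
```

>>> jog_arm --motion '[0.42,0.93,-0.2,0,0,0,0,0.42,0.93,-0.2,0,0,0,0,0.42,0.93,0,0,0,0,0,0.42,0.93,0,0,0,0,0,0.42,0.93,0,0,0,0,0,0.42,0.93,0,0,0,0,0,0.42,0.93,0,0,0,0,0,0.42,0.93,0,0,0,0,0,0.42,0.93,0,0,0,0,0,0.42,0.93,0,0,0,0,0,0.42,0.93,0,0,0,0,0,0,0,0,0,0,0,0]'

```text
time: 60.78
position: [0.411, 0.4656, 0.2504]
tool_rot: [0.022, 1.0, -0.001, -0.001]
ft_force: [-0.2, -0.4, 0.4]
grip_width: 0.0439
grip_force: 0.0
```

```bash
python3 - <<'E'
from h import *
s=robot.camera('side');cv2.imwrite('pics/s9.png',s);t=robot.camera('top');cv2.imwrite('pics/t9.png',t)
H=np.array([.4531,.0519]);u=np.array([np.cos(-.047),np.sin(-.047)])
L=lambda d,ph,off:[*(H+(.02+d*np.cos(ph)-off*np.sin(ph))*u),.087+d*np.sin(ph)+off*np.cos(ph)]
ref=cv2.imread('pics/side0.png')
print('ref bar bgr',ref[175,195:230:10].tolist())
h=cv2.cvtColor(s,cv2.COLOR_BGR2HSV)
for d in(.03,.06,.09,.12,.175):
    a=[w2pix('side',[L(d,p,0)])[0].round(1) for p in(0,.13)]
    x=int(round(a[0][0]));y0=int(a[0][1]);col=s[y0-16:y0+12,x].astype(int).sum(1)
    print(d,a,'col from',y0-16,col.tolist())
print('top');
for d in(.03,.09,.15,.176):
    x,y=w2pix('top',[L(d,0,.011)])[0];xi,yi=int(round(x)),int(round(y));print(d,(x.round(1),y.round(1)),'row from',xi-10,t[yi,xi-10:xi+11].astype(int).sum(1).tolist())
# trays in top view, both hollow-up: sat segmentation in carrier
E
```

```text
ref bar bgr [[31, 44, 67], [75, 99, 121], [109, 141, 156], [32, 47, 66]]
0.03 [array([193.8, 168.3]), array([193.6, 167.5])] col from 152 [399, 396, 403, 383, 356, 298, 261, 223, 192, 188, 210, 215, 181, 147, 145, 133, 123, 92, 68, 86, 134, 177, 200, 211, 218, 215, 233, 218]
0.06 [array([201.3, 165.1]), array([201. , 163.4])] col from 149 [244, 257, 278, 320, 348, 372, 386, 385, 401, 405, 406, 395, 358, 259, 184, 136, 132, 83, 40, 99, 120, 167, 209, 228, 221, 226, 228, 224]
0.09 [array([208.7, 161.9]), array([208.2, 159.4])] col from 145 [330, 330, 333, 340, 336, 337, 342, 333, 318, 288, 268, 230, 218, 212, 147, 138, 125, 115, 72, 86, 98, 154, 178, 209, 224, 236, 227, 226]
0.12 [array([215.9, 158.8]), array([215.4, 155.4])] col from 142 [343, 341, 326, 323, 324, 334, 343, 349, 344, 341, 337, 324, 308, 263, 200, 158, 111, 107, 79, 66, 96, 137, 178, 210, 218, 227, 211, 216]
0.175 [array([228.9, 153.2]), array([228.2, 148.3])] col from 137 [356, 353, 356, 355, 342, 336, 332, 331, 334, 339, 340, 349, 341, 314, 254, 190, 164, 121, 161, 183, 195, 218, 231, 245, 258, 251, 222, 225]
top
0.03 (np.float64(193.1), np.float64(207.3)) row from 183 [318, 321, 321, 318, 326, 337, 307, 324, 262, 189, 131, 138, 148, 151, 107, 133, 161, 158, 162, 176, 197]
0.09 (np.float64(194.3), np.float64(188.1)) row from 184 [368, 367, 372, 363, 367, 370, 379, 369, 331, 236, 152, 129, 140, 132, 132, 115, 127, 156, 173, 179, 180]
0.15 (np.float64(195.5), np.float64(169.0)) row from 186 [190, 193, 193, 211, 258, 299, 246, 181, 113, 99, 139, 133, 126, 106, 185, 281, 271, 193, 171, 198, 209]
0.176 (np.float64(196.1), np.float64(160.7)) row from 186 [269, 286, 278, 266, 286, 292, 274, 280, 258, 217, 181, 197, 203, 209, 223, 297, 328, 324, 325, 326, 321]
```

```bash
python3 - <<'E'
from h import *
t=cv2.imread('pics/t9.png');h=cv2.cvtColor(cv2.GaussianBlur(t,(3,3),0),cv2.COLOR_BGR2HSV)
for x,y in((193,150),):pass
m=((h[...,1]>140)&(h[...,0]<14)&(h[...,2]<150)).astype(np.uint8);m=cv2.morphologyEx(m,cv2.MORPH_CLOSE,np.ones((3,3)))
n,l,s,c=cv2.connectedComponentsWithStats(m)
for i in range(1,n):
    if s[i,4]>150: print(s[i],pix2w('top',[c[i]],.04).round(3))
E
```

```text
[191 162  10  71 290] [[0.532 0.05  0.04 ]]
[102 186  32  19 383] [[0.543 0.303 0.04 ]]
[141 188  33  18 448] [[0.54  0.179 0.04 ]]
```

Both trays are in the carrier at about the spots where I set them. No others show on the bench, the gate is shut and the bar is down, so I'm handing in.

```bash
python3 -c "
from rig import robot
print(robot.hand_in())"
```

```text
the job is handed in; nothing more can be done
None
```

I handed the job in at about 61 s: both trays are in the carrier hollow side up (one turned over), and the camera images show the gate shut with the latch bar down in its notch; the hand-in gave no verdict.

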